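# Check idler pulleys, reject the stiff ones, stack and cover the sound ones

### The job

Check every idler pulley on the grey mat by turning its wheel on its axle: put those whose wheel binds in the grey bin, and stack the sound ones upright, one on another, in the middle of the round aluminium plate, leaving each sound wheel with its white mark turned well away (45 degrees or more) from the ear of its flange as the sign that it was checked. When the stack is complete, set the plywood cover on top of it, centred.

Things in the scene. Friction and masses are not known exactly. Their poses are not given: they have to be found in the camera images.
- idler_a_center (a point): idler, 30 mm high, 0.28 kg: steel flange (44 mm disc, 5 mm thick, one ear reaching 42 mm from the axle), above it a black wheel 52 mm across from 9 to 25 mm up, on top a flat fixed steel cap 32 mm across. Stands flange down, wheel clear of the bench; stacked, the flange rests on the cap below (30 mm a layer). Point: on the axle, 15 mm above the underside; x to the ear, z up. May be absent.
- idler_b_center (a point): idler pulley, same make as idler_a; point likewise. May be absent.
- idler_c_center (a point): idler pulley, same make as idler_a; point likewise. May be absent.
- idler_d_center (a point): idler pulley, same make as idler_a; point likewise. May be absent.
- idler_e_center (a point): idler pulley, same make as idler_a; point likewise. May be absent.
- idler_f_center (a point): idler pulley, same make as idler_a; point likewise. May be absent.
- idler_g_center (a point): idler pulley, same make as idler_a; point likewise. May be absent.
- wheel_a (a joint): angle of idler_a's wheel on its flange, rad, unlimited, growing anticlockwise from above; 0: white mark at the ear (delivered within 0.1). A sound wheel turns at a touch (below 0.01 N m) and stays as left; a binding one holds (0.15 N m or more), so that turned by its rim on the bench the flange swings round with it and this hardly changes.
- wheel_b (a joint): angle of idler_b's wheel, as wheel_a.
- wheel_c (a joint): angle of idler_c's wheel, as wheel_a.
- wheel_d (a joint): angle of idler_d's wheel, as wheel_a.
- wheel_e (a joint): angle of idler_e's wheel, as wheel_a.
- wheel_f (a joint): angle of idler_f's wheel, as wheel_a.
- wheel_g (a joint): angle of idler_g's wheel, as wheel_a.
- plate_top (a point): round aluminium plate, 120 mm across and 10 mm thick, fixed on the bench, with a fine circle engraved round its middle; this point is the middle of its top face, z up.
- cover_center (a point): cover: plywood disc 70 mm across and 10 mm thick with an upright wooden knob, 24 mm across and 22 mm high, in its middle; 32 mm high overall, about 0.1 kg. This point is on its axis, half-way up (16 mm above the underside); z up.
- bin: open grey reject bin fixed on the bench, 200 by 200 mm outside, 60 mm high, walls and floor 5 mm thick; origin at the middle of its underside, x and y along its sides.
- nut_1: loose steel nut on the mat, 22 mm across, 11 mm high, in the way between the idlers; origin under its middle. Not part of the job.
- nut_2: second nut, like nut_1; origin under its middle. Not part of the job.
Not all that is in view belongs to the job. Leave any red look-alike of the part that bears cover_center alone. Leave any yellow look-alike of the part that bears idler_b_center alone.

How it is judged (in metres and radians):
On the way:
1. all sound idlers stand stacked in the middle of the plate, upright, let go, their marks turned away from the ears (horizontal distance between each of idler_a_center, idler_d_center, idler_f_center, idler_g_center and plate_top below 0.01 m and angle between each of idler_a_center, idler_d_center, idler_f_center, idler_g_center's own z axis and vertical below 0.12 rad and height (world z) of each of idler_a_center, idler_d_center, idler_f_center, idler_g_center above 0.018 m and linear speed of each of idler_a, idler_d, idler_f, idler_g below 0.03 m/s and contact force between the fingers and idler_a below 0.1 N and (value of joint wheel_a above 0.35 rad or value of joint wheel_a below -0.35 rad) and contact force between the fingers and idler_d below 0.1 N and (value of joint wheel_d above 0.35 rad or value of joint wheel_d below -0.35 rad) and contact force between the fingers and idler_f below 0.1 N and (value of joint wheel_f above 0.35 rad or value of joint wheel_f below -0.35 rad) and contact force between the fingers and idler_g below 0.1 N and (value of joint wheel_g above 0.35 rad or value of joint wheel_g below -0.35 rad)), for 0.2 s.
At the end, for the whole second after the job is handed in: Sound idlers stacked on the plate, upright (0.12 rad), axles within 10 mm of its middle, wheels turned over 0.35 rad from the mark; binding idlers inside the bin; the cover level on top of the stack within 12 mm of the middle; all at rest and let go (all of step 1 and x of idler_b_center in the frame of bin between -0.095 and 0.095 m and y of idler_b_center in the frame of bin between -0.095 and 0.095 m and x of idler_c_center in the frame of bin between -0.095 and 0.095 m and y of idler_c_center in the frame of bin between -0.095 and 0.095 m and x of idler_e_center in the frame of bin between -0.095 and 0.095 m and y of idler_e_center in the frame of bin between -0.095 and 0.095 m and z of each of idler_b_center, idler_c_center, idler_e_center in the frame of bin below 0.06 m and linear speed of each of idler_b, idler_c, idler_e, cover below 0.03 m/s and horizontal distance between cover_center and plate_top below 0.012 m and angle between cover_center's own z axis and vertical below 0.12 rad and z of cover_center in the frame of idler_a_center above 0.02 m and z of cover_center in the frame of idler_d_center above 0.02 m and z of cover_center in the frame of idler_f_center above 0.02 m and z of cover_center in the frame of idler_g_center above 0.02 m); the robot touches nothing.
Of idler_a, idler_b, idler_c, idler_d, idler_e, idler_f, idler_g only 5 to 7 are there at a start; the rules pass over those that are not, and their reading is None.
At some moment in a run one of cover, idler_b, idler_c, idler_e, nut_1, nut_2 may be knocked a few centimetres aside while the robot is not near it.
It also fails if it takes over 210 s, if anything falls off the work surface, if the arm or the gripper's body presses on something with over 40 N, if the wrist force passes 120 N, or if a joint passes its speed limit or range.

### The arm

A 6-joint arm with a two-finger parallel gripper is mounted at the origin on the work surface. World frame = base frame: x ahead of the robot, y to its left, z up, the work surface at z = 0. Lengths are in mm, angles in rad, forces in N, time in s.
With the tool pointing down it reaches from about 350 to 775 mm from the base axis. Payload 7.3 kg.
Tool frame: the origin (TCP) lies midway between the tips of the shut fingers; the grasp point (between the pads) lies 19 mm behind it; z points along the fingers, y is the line along which they close (so a half turn about z gives the same grasp; the last joint's range is limited). The gripper opens to 92 mm and grips with 3 to 60 N. Pads are 19 mm wide; open, the fingers measure 130 mm over their backs; the gripper's body (75 mm by 190 mm) begins 47 mm behind the grasp point.
Start: joints at [-1.306, 0.342, 1.524, -0, 1.275, -0.146], TCP at [209.679, -481.331, 226.741] pointing down, gripper open.
Joint ranges: [-2.53, 2.53], [-0.77, 2.02], [0.04, 2.7], [-1, 4.14], [0.28, 2.66], [-3.11, 3.11]. Speed limits (rad/s): [2.57, 2.57, 3.14, 3.14, 3.14, 3.14].

### API

Orientations are given as [roll, pitch, yaw] about the fixed x, y, z axes, in that order (R = Rz(yaw) Ry(pitch) Rx(roll)).
In Python, from plant import bot gives the robot as it stands. The module is installed in compiled form; this text tells all that it offers.
- The arm moves only by the shell command python3 -m crank 'ROWS' [OPENING]. ROWS is JSON, a list of rows, each a list of 6 numbers: the shift along the tool's x, y, z in m, then the turn, a rotation vector about the tool's x, y, z in rad. In form: [[dx, dy, dz, wx, wy, wz], ...]. A call has 1 to 5 rows; each row shifts and turns the commanded pose from where the row before left it, along the tool's axes as they then stand; what a row does not reach is not made up. A row lasts 1/8 s, in which the tool goes at most 62.5 mm and 10.7 degrees, less where a joint would pass 70% of its speed; a pose out of reach is approached as far as the arm can. A call is refused whole if a number of a shift passes 0.0625 or a number of a turn 0.188, either way. A call with a gripper value outside its range is refused whole. OPENING is the opening in per cent of the stroke, from 0 (shut) to 100 (fully open), set as the call begins (- or left out, the last holds). The fingers move at their own pace and stop on an object; the grip force is fixed at half the most. Time passes only in rows, so rows that do not move let the fingers close. It gives the time, the measured TCP pose, the force, the opening and the grip force at its end, in the units of the state.
- bot.get_obs(): the state, without advancing time (a new reading comes with each control period).
- bot.capture(name): name is "side" or "top" or "wrist"; returns a dict with "color" (480x640x3 uint8, blue, green, red), "fov_y" (degrees; the focal length in pixels is half the picture's height over the tangent of half this angle, whatever the lens; pixels are square), "cx", "cy" (the principal point, pixels), "extrinsics" (4x4, takes a point from world to camera coordinates); the wrist camera has in their place "tool_from_camera" (4x4, takes a point from camera to tool coordinates, whose origin is the TCP and whose axes are the flange's). Camera axes: x right, y up, looking along -z (the intrinsics and any distortion apply to the point x, -y, -z); pixel columns grow to the right and rows downward; lengths in mm; the calibration is good to about 2 mm. A picture is of the moment at which its call begins: read the wrist's pose just before it. There is no depth.
- bot.close_job(): hands the job in; it is judged then, once.
The state is a dict: "time": time; "joint_positions": joint angles; "dq": joint speeds; "tau": joint torques, N m; "tool_pos": TCP position; "tcp_rot": TCP orientation; "contact_force": force on the tool from outside, world axes, zero at the start; "moment": the same for the moment, N m; "grip_width": finger opening in mm; "finger_force": force on a finger pad.
Only numpy, scipy, OpenCV 4.12 (cv2) and the standard library are available. Lean on these libraries where they do the work, as an engineer would, in place of code of your own. Each camera call takes 0.05 s, during which the arm holds its last target. There are 200 camera calls.

## Working session

There is one attempt and no reset: what is moved stays moved. The work goes in short steps, Python scripts to look and compute and a shell command to move; the robot and the scene stay as the last step left them, time stands still between calls to the robot, and variables do not carry over. Pictures are saved under pics/ and viewed, at most 14 in all, crops included, and the job is handed in when it is done.

```bash
mkdir -p pics
python3 - <<'E'
from plant import bot
import cv2,numpy as np
o=bot.get_obs()
for k,v in o.items(): print(k,np.round(v,4))
for n in("top","side"):
    c=bot.capture(n); cv2.imwrite(f"pics/{n}0.png",c["color"])
    print(n,c["fov_y"],c["cx"],c["cy"],np.round(c["extrinsics"],4).tolist(),[k for k in c])
c=bot.capture("wrist");cv2.imwrite("pics/w0.png",c["color"]);print(c["fov_y"],c["cx"],c["cy"],np.round(c["tool_from_camera"],4).tolist(),list(c))
E
```

```text
time 0.0
joint_positions [-1.306   0.3427  1.525  -0.      1.2754 -0.146 ]
dq [-0.0014  0.0002  0.0006 -0.0004  0.0001 -0.0011]
tau [ 3.30000e-03 -4.31236e+01 -2.44217e+01  7.21000e-02  5.59000e-02
 -1.00000e-04]
tool_pos [ 209.5447 -480.9226  226.0384]
tcp_rot [-3.1401e+00 -2.0000e-04  4.1080e-01]
contact_force [ 0.4499 -0.2491 -0.132 ]
moment [-0.0053 -0.017  -0.0812]
finger_force 0.0
grip_width 91.8401
top 46.748596714372596 310.70774940479805 241.76057939586659 [[-0.0155, -0.9999, 0.001, 59.2112], [0.9947, -0.0154, 0.1013, -625.5095], [-0.1013, 0.0026, 0.9949, -1333.1197], [0.0, 0.0, 0.0, 1.0]] ['color', 'fov_y', 'cx', 'cy', 'extrinsics']
side 46.54922213937384 311.56823614539337 235.89947878311034 [[-0.9106, -0.4133, 0.0014, 567.8311], [0.2473, -0.5423, 0.803, -174.8112], [-0.3311, 0.7315, 0.596, -920.9941], [0.0, 0.0, 0.0, 1.0]] ['color', 'fov_y', 'cx', 'cy', 'extrinsics']
62.88200333919164 316.97637437001794 237.41239834012748 [[0.0005, 0.9517, 0.3072, 83.9911], [1.0, -0.0006, 0.0003, -0.6728], [0.0004, 0.3072, -0.9517, -157.1059], [0.0, 0.0, 0.0, 1.0]] ['color', 'fov_y', 'cx', 'cy', 'tool_from_camera']
```

View pics/top0.png

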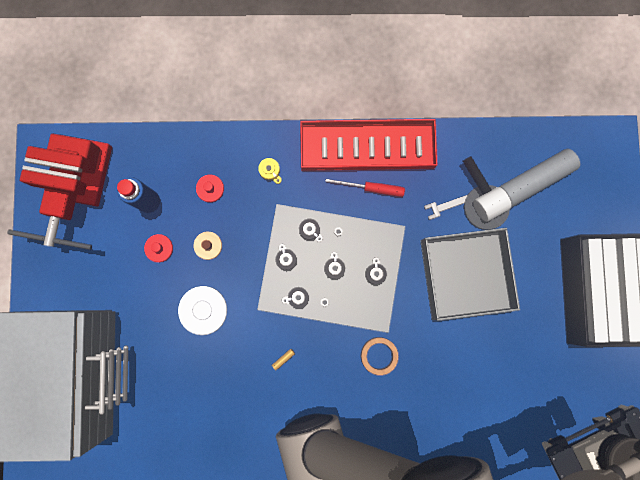

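View pics/side0.png

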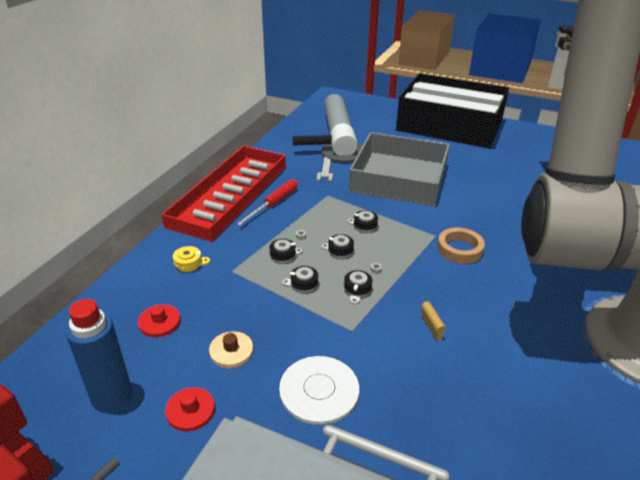

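The top view shows:
- **Idlers:** five black ones at (310,230), (286,259), (335,268), (376,273) and (299,298).
- **Look-alikes for an idler:** the yellow one at (269,168), the nuts at (338,232) and (324,302), and the ring at (380,356).
- **Cover:** the natural plywood disc at (207,245). The red discs at (209,187) and (158,248) are look-alikes.
- **Plate:** (202,310). **Bin:** (472,275).

By the description I take the black idlers and the wooden cover. Next I measure them.

```bash
cat > h.py <<'E'
from plant import bot
import cv2,numpy as np
from scipy.spatial.transform import Rotation as R
def cam(n):
    o=bot.get_obs(); c=bot.capture(n); H=c["color"].shape[0]
    f=H/2/np.tan(np.radians(c["fov_y"])/2)
    if n=="wrist":
        T=np.eye(4);T[:3,:3]=R.from_euler("xyz",o["tcp_rot"]).as_matrix();T[:3,3]=o["tool_pos"]
        W=T@c["tool_from_camera"]
    else: W=np.linalg.inv(c["extrinsics"])
    return c["color"],f,c["cx"],c["cy"],W
def px2w(C,u,v,z):
    _,f,cx,cy,W=C
    d=W[:3,:3]@np.array([(u-cx)/f,-(v-cy)/f,-1]); p=W[:3,3]
    return p+d*(z-p[2])/d[2]
def w2px(C,P):
    _,f,cx,cy,W=C
    q=np.linalg.inv(W)@np.append(P,1); return cx+f*q[0]/-q[2], cy-f*q[1]/-q[2]
E
python3 - <<'E'
from h import *
C=cam("top");im=C[0]
hsv=cv2.cvtColor(im,cv2.COLOR_BGR2HSV)
m=np.uint8(hsv[...,2]<70)
m[:200]=0;m[340:]=0;m[:,:255]=0;m[:,410:]=0
n,l,s,ce=cv2.connectedComponentsWithStats(m)
for i in range(1,n):
    if s[i][4]>100:
        pts=np.argwhere(l==i)[:,::-1].astype(np.int32)
        (u,v),r=cv2.minEnclosingCircle(pts); print("idler",round(u,1),round(v,1),round(r,1),np.round(px2w(C,u,v,20)))
def blob(x0,y0,x1,y1,lo,hi,z,name):
    mm=cv2.inRange(hsv[y0:y1,x0:x1],lo,hi); p=np.argwhere(mm)[:,::-1].astype(np.int32)
    hcon=max(cv2.findContours(mm,0,2)[0],key=cv2.contourArea); e=cv2.fitEllipse(hcon)
    u,v=e[0][0]+x0,e[0][1]+y0; print(name,u,v,e[1],px2w(C,u,v,z).round(1))
blob(170,275,240,345,(0,0,180),(180,60,255),10,"plate")
blob(185,222,232,270,(8,30,120),(30,160,255),10,"cover")
for u,v in((423,238),(508,230),(519,313),(434,321)): print("bin",px2w(C,u,v,60).round())
for u,v in((338,232),(324,302)): print("nut",px2w(C,u,v,8).round())
a=cv2.resize(im[200:340,160:420],None,fx=3,fy=3,interpolation=2);cv2.imwrite("pics/c1.png",a)
E
```

```text
plate 201.78630828857422 310.1366958618164 (47.350643157958984, 48.5687370300293) [463.3 320.6  10. ]
cover 207.24985885620117 245.14234924316406 (27.178003311157227, 27.526716232299805) [624.1 307.7  10. ]
bin [ 628. -221.   60.]
bin [ 645. -427.   60.]
bin [ 446. -443.   60.]
bin [ 430. -240.   60.]
nut [652. -19.   8.]
nut [478.  19.   8.]
```

View pics/c1.png

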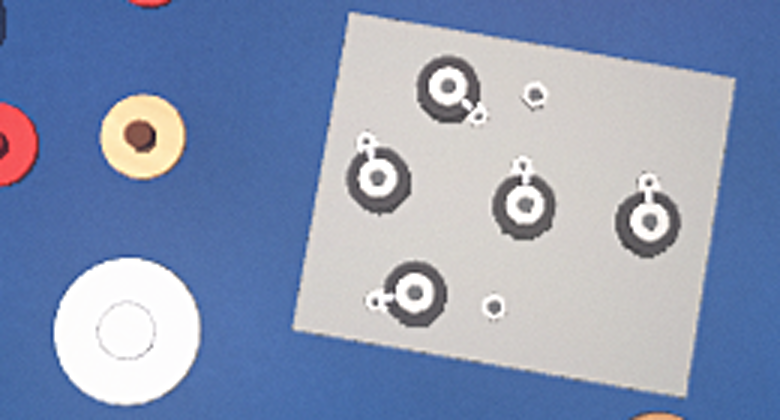

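The crop shows five idlers, each with its white mark toward its ear, and the plain wood cover with a brown knob. That confirms the choice. I now convert the idlers and ears to world positions.

Run:
```python
from h import *
C=cam("top")
g=lambda p,z:px2w(C,160+p[0]/3,200+p[1]/3,z)
for n,c,e in(("A",(448,88),(477,116)),("B",(379,179),(367,142)),("C",(524,206),(522,166)),("D",(648,222),(650,183)),("E",(415,293),(377,300))):
    c=g(c,28);e=g(e,4);d=(e-c)[:2];print(n,c.round(),"ear yaw deg",np.degrees(np.arctan2(d[1],d[0])).round(),np.hypot(*d).round())
```

```text
A [658.  52.  28.] ear yaw deg -131.0 32.0
B [583. 110.  28.] ear yaw deg 18.0 34.0
C [559.  -8.  28.] ear yaw deg -0.0 35.0
D [ 545. -109.   28.] ear yaw deg -9.0 34.0
E [490.  82.  28.] ear yaw deg 99.0 32.0
```

```bash
cat >> h.py <<'E'
def to(x,y,z,yaw=None):
    o=bot.get_obs();p=np.array(o["tool_pos"]);M=R.from_euler("xyz",o["tcp_rot"]);ya=o["tcp_rot"][2]
    d=M.inv().apply(np.array([x,y,z])-p)/1000
    t=""
    if yaw is not None:
        t=(M.inv()*R.from_euler("xyz",[np.pi,0,yaw])).as_rotvec().round(3)
    print("at",p.round(1),"yaw",round(ya,3),"shift",d.round(4),"norm",np.linalg.norm(d).round(3),"turn",t)
E
R5='[[0.0456,-0.0207,0,0,0,0],[0.0456,-0.0207,0,0,0,0],[0.0456,-0.0207,0,0,0,0],[0.0456,-0.0207,0,0,0,0],[0.0456,-0.0207,0,0,0,0]]'
python3 -m crank '[[0.0456,-0.0207,0,0,0,0],[0.0456,-0.0207,0,0,0,0],[0.0456,-0.0207,0,0,0,0],[0.0456,-0.0207,0,0,0,0],[0.0456,-0.0207,0,0,0,0]]' 85
python3 -m crank '[[0.0456,-0.0207,0,0,0,0],[0.0456,-0.0207,0,0,0,0],[0.0456,-0.0207,0,0,0,0],[0.0456,-0.0207,0,0,0,0],[0.0456,-0.0207,0,0,0,0]]'
python3 -m crank '[[0,0,0.04,0,0,0.137],[0,0,0.04,0,0,0.137],[0,0,0.03,0,0,0.137],[0,0,0,0,0,0]]'
python3 - <<'E'
from h import *
to(545,-109,40,0)
C=cam("wrist");cv2.imwrite("pics/w1.png",C[0]);print(w2px(C,[545,-109,28]))
E
```

```text
time: 0.88
tool_pos: [378.3, -294.1, 226.8]
tcp_rot: [3.141, -0.0, 0.411]
contact_force: [1.6, -1.2, -0.5]
grip_width: 78.1
finger_force: 0.0
time: 1.5
tool_pos: [546.0, -108.1, 226.7]
tcp_rot: [3.141, 0.0, 0.411]
contact_force: [0.1, -1.2, -0.4]
grip_width: 78.2
finger_force: 0.0
time: 2.0
tool_pos: [543.5, -108.9, 114.6]
tcp_rot: [-3.14, 0.005, 0.001]
contact_force: [-0.2, -0.7, 0.7]
grip_width: 78.2
finger_force: 0.0
at [ 543.5 -108.9  114.6] yaw 0.001 shift [0.0018 0.0002 0.0746] norm 0.075 turn [-0.002  0.005  0.001]
(np.float64(318.5682964970625), np.float64(241.9329831816274))
```

View pics/w1.png

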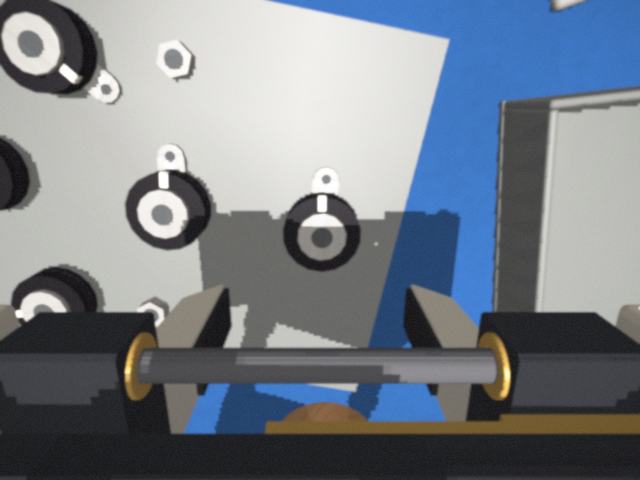

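The wrist view shows idler D at pixel (322,237), with its mark and ear at the top, as predicted to within about 3 mm. I go down, grip the wheel above ear height and turn it.

```bash
python3 -m crank '[[0.0045,0.002,0.03,0,-0.005,0],[0,0,0.03,0,0,0],[0,0,0.03,0,0,0],[0,0,0.016,0,0,0],[0,0,0,0,0,0]]'
python3 -m crank '[[0,0,0,0,0,0],[0,0,0,0,0,0],[0,0,0,0,0,0],[0,0,0,0,0,0]]' 0
python3 -m crank '[[0,0,0,0,0,-0.18],[0,0,0,0,0,-0.18],[0,0,0,0,0,-0.18],[0,0,0,0,0,-0.18],[0,0,0,0,0,-0.18]]'
python3 -m crank '[[0,0,0,0,0,-0.18],[0,0,0,0,0,0]]'
python3 - <<'E'
from h import *
C=cam("wrist");cv2.imwrite("pics/w2.png",C[0])
E
```

```text
time: 2.68
tool_pos: [549.4, -111.6, 10.9]
tcp_rot: [-3.142, 0.005, 0.001]
contact_force: [-0.8, 0.1, 0.4]
grip_width: 78.1
finger_force: 0.0
time: 3.18
tool_pos: [549.6, -111.6, 11.4]
tcp_rot: [3.141, 0.004, -0.0]
contact_force: [-0.1, 0.1, 5.4]
grip_width: 51.5
finger_force: 30.0
time: 3.8
tool_pos: [549.1, -110.7, 11.4]
tcp_rot: [-3.137, 0.002, 0.906]
contact_force: [-1.6, 4.4, 7.1]
grip_width: 51.0
finger_force: 30.0
time: 4.05
tool_pos: [549.0, -110.5, 11.4]
tcp_rot: [-3.136, 0.002, 1.082]
contact_force: [-2.1, 4.7, 7.4]
grip_width: 51.7
finger_force: 30.0
```

View pics/w2.png

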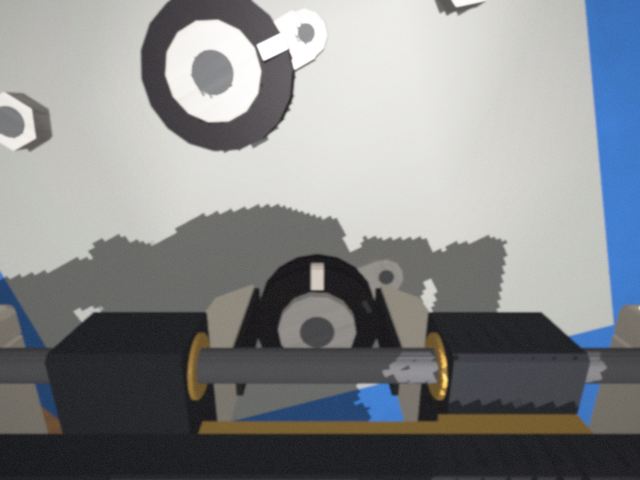

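The view shows the mark at (318,275) and the ear at (385,275), about 60° apart. The flange stayed while the wheel turned, so D is sound. I lift it and carry it over the plate.

```bash
python3 -m crank '[[0,0,-0.02,0,0,0],[0,0,-0.04,0,0,0],[0,0,-0.04,0,0,0]]'
python3 -m crank '[[0.034,-0.0279,0,0,0,0],[0.034,-0.0279,0,0,0,0],[0.034,-0.0279,0,0,0,0],[0.034,-0.0279,0,0,0,0],[0.034,-0.0279,0,0,0,0]]'
python3 -m crank '[[0.034,-0.0279,0,0,0,0],[0.034,-0.0279,0,0,0,0],[0.034,-0.0279,0,0,0,0],[0.034,-0.0279,0,0,0,0],[0.02,-0.0164,0,0,0,0]]'
python3 -m crank '[[0,0,0,0,0,0],[0,0,0,0,0,0]]'
python3 - <<'E'
from h import *
to(463,321,50,1.08)
C=cam("wrist");cv2.imwrite("pics/w3.png",C[0]);print(w2px(C,[463,321,10]),w2px(C,bot.get_obs()["tool_pos"]+np.array([0,0,18.6])))
E
```

```text
time: 4.47
tool_pos: [549.0, -111.2, 111.1]
tcp_rot: [-3.135, 0.003, 1.08]
contact_force: [0.5, 0.0, -3.1]
grip_width: 51.3
finger_force: 30.0
time: 5.1
tool_pos: [506.0, 105.5, 110.5]
tcp_rot: [-3.136, 0.003, 1.08]
contact_force: [0.3, -0.3, -3.1]
grip_width: 51.2
finger_force: 30.0
time: 5.72
tool_pos: [466.3, 303.9, 110.6]
tcp_rot: [-3.136, 0.003, 1.081]
contact_force: [-0.1, 0.6, -2.6]
grip_width: 50.9
finger_force: 30.0
time: 5.98
tool_pos: [467.2, 301.5, 110.7]
tcp_rot: [-3.137, 0.004, 1.08]
contact_force: [-0.1, -0.7, -3.3]
grip_width: 51.5
finger_force: 30.0
at [467.2 301.5 110.7] yaw 1.08 shift [ 0.0154 -0.0126  0.0607] norm 0.064 turn [-0.005  0.004 -0.   ]
(np.float64(299.2123578893745), np.float64(217.31170419115386)) (np.float64(318.5590483690324), np.float64(332.02676785433454))
```

View pics/w3.png

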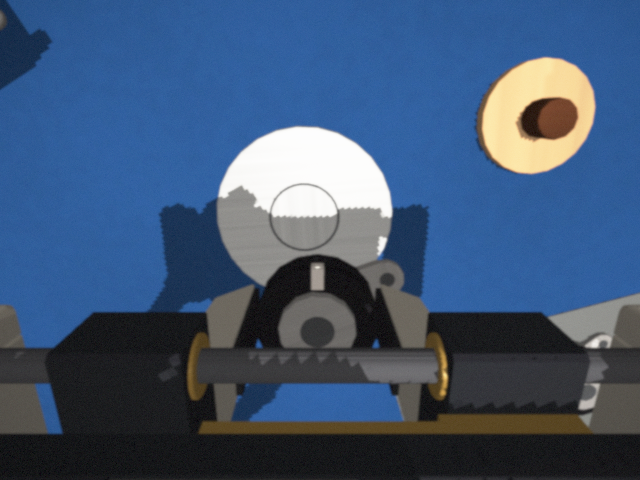

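The plate's engraved circle is at (304,217), about 3 mm to tool +y of the estimate, so the plate is near (465.7,319.6). I place D, then travel to C.

```bash
python3 -m crank '[[0.0145,-0.0096,0.02,-0.005,0.004,0],[0,0,0.03,0,0,0],[0,0,0.02,0,0,0],[0,0,0.01,0,0,0],[0,0,0,0,0,0]]'
python3 -m crank '[[0,0,0.004,0,0,0],[0,0,0.004,0,0,0],[0,0,0,0,0,0]]'
python3 -m crank '[[0,0,0,0,0,0],[0,0,0,0,0,0],[0,0,0,0,0,0]]' 85
python3 -m crank '[[0,0,-0.02,0,0,0],[0,0,-0.05,0,0,0],[0,0,-0.05,0,0,0],[0,0,0,0,0,0]]'
python3 -m crank '[[-0.035,0.0342,0,0,0,0],[-0.035,0.0342,0,0,0,0],[-0.035,0.0342,0,0,0,0],[-0.035,0.0342,0,0,0,0],[-0.035,0.0342,0,0,0,0]]'
python3 -m crank '[[-0.035,0.0342,0,0,0,0],[-0.035,0.0342,0,0,0,0],[0,0,0,0,0,0.18],[0,0,0,0,0,0.18],[0,0,0,0,0,0.18]]'
python3 -m crank '[[0,0,0,0,0,0.18],[0,0,0,0,0,0.18],[0,0,0,0,0,0.18],[0,0,0,0,0,0]]'
python3 - <<'E'
from h import *
C=cam("wrist");print(w2px(C,[562,-9,30]));cv2.imwrite("pics/w4.png",C[0]); to(562,-9,11,0)
for n in ("top",):
    T=cam(n); cv2.imwrite("pics/t4.png",T[0])
g=C[0][150:330,220:420]
c=cv2.HoughCircles(cv2.cvtColor(g,6),cv2.HOUGH_GRADIENT,1,50,param1=100,param2=20,minRadius=30,maxRadius=50);print(c if c is None else c+[220,150,0])
E
```

```text
time: 6.65
tool_pos: [465.9, 318.8, 30.8]
tcp_rot: [3.142, -0.001, 1.079]
contact_force: [-0.6, 0.5, -1.6]
grip_width: 51.2
finger_force: 30.0
time: 7.02
tool_pos: [465.8, 319.5, 23.1]
tcp_rot: [3.141, -0.001, 1.08]
contact_force: [-0.5, 0.5, -2.8]
grip_width: 51.7
finger_force: 30.0
time: 7.4
tool_pos: [466.1, 319.7, 23.5]
tcp_rot: [3.14, -0.002, 1.08]
contact_force: [0.3, 0.4, 0.2]
grip_width: 75.5
finger_force: 0.0
time: 7.9
tool_pos: [468.0, 320.6, 147.6]
tcp_rot: [3.136, -0.009, 1.08]
contact_force: [0.5, 0.3, -0.3]
grip_width: 78.0
finger_force: 0.0
time: 8.52
tool_pos: [533.8, 82.9, 142.1]
tcp_rot: [-3.141, -0.001, 1.08]
contact_force: [0.1, -0.1, 0.3]
grip_width: 78.2
finger_force: 0.0
time: 9.15
tool_pos: [560.8, -9.7, 141.8]
tcp_rot: [-3.14, -0.0, 0.533]
contact_force: [0.4, 0.6, 0.9]
grip_width: 78.1
finger_force: 0.0
time: 9.65
tool_pos: [560.9, -9.5, 142.0]
tcp_rot: [-3.14, 0.0, 0.001]
contact_force: [0.7, 0.1, 0.8]
grip_width: 78.3
finger_force: 0.0
(np.float64(317.6456647448175), np.float64(231.63407074220078))
at [560.9  -9.5 142.2] yaw 0.004 shift [ 0.0011 -0.0003  0.1312] norm 0.131 turn [-0.001 -0.     0.004]
[[[317.5        225.5         35.09999847]]]
```

```bash
python3 -m crank '[[0.0045,0,0.04,0,0,0],[0,0,0.04,0,0,0],[0,0,0.03,0,0,0],[0,0,0.021,0,0,0],[0,0,0,0,0,0]]'
python3 -m crank '[[0,0,0,0,0,0],[0,0,0,0,0,0],[0,0,0,0,0,0],[0,0,0,0,0,0]]' 0
python3 -m crank '[[0,0,0,0,0,-0.18],[0,0,0,0,0,-0.18],[0,0,0,0,0,-0.18],[0,0,0,0,0,-0.18],[0,0,0,0,0,-0.18]]'
python3 -m crank '[[0,0,0,0,0,-0.18],[0,0,0,0,0,0]]'
python3 - <<'E'
from h import *
C=cam("wrist");t=cv2.imread("pics/t4.png")[260:350,150:250]
a=C[0][180:420,130:510]; b=cv2.resize(t,(266,240),interpolation=2)
cv2.imwrite("pics/w5.png",np.hstack([a,b]))
E
```

```text
time: 10.38
tool_pos: [564.6, -9.2, 10.2]
tcp_rot: [-3.14, 0.003, 0.002]
contact_force: [0.8, -0.2, 0.2]
grip_width: 77.8
finger_force: 0.0
time: 10.88
tool_pos: [566.5, -9.5, 12.7]
tcp_rot: [-3.141, -0.003, 0.0]
contact_force: [-1.0, 0.1, 4.4]
grip_width: 51.3
finger_force: 30.0
time: 11.5
tool_pos: [565.6, -8.1, 12.7]
tcp_rot: [-3.141, -0.003, 0.906]
contact_force: [-3.7, 6.3, 7.3]
grip_width: 51.1
finger_force: 30.0
time: 11.75
tool_pos: [565.3, -8.1, 12.7]
tcp_rot: [-3.141, -0.003, 1.082]
contact_force: [-4.0, 6.9, 8.5]
grip_width: 51.2
finger_force: 30.0
```

View pics/w5.png

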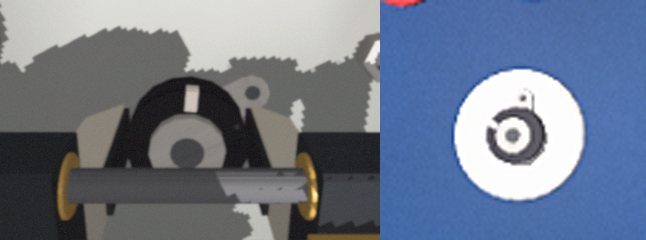

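C's ear is at about 45–60° to its mark, so C is sound. D stands central on the plate with its mark away from its ear. I carry C over.

```bash
python3 -m crank '[[0,0,-0.02,0,0,0],[0,0,-0.04,0,0,0],[0,0,-0.05,0,0,0],[0,0,-0.02,0,0,0]]'
python3 -m crank '[[0.0346,-0.0346,0,0,0,0],[0.0346,-0.0346,0,0,0,0],[0.0346,-0.0346,0,0,0,0],[0.0346,-0.0346,0,0,0,0],[0.0346,-0.0346,0,0,0,0]]'
python3 -m crank '[[0.0346,-0.0346,0,0,0,0],[0.0346,-0.0346,0,0,0,0],[0,0,0,0,0,0],[0,0,0,0,0,0]]'
python3 - <<'E'
from h import *
to(465.8,319.5,52.7,1.08)
E
```

```text
time: 12.3
tool_pos: [566.8, -9.6, 144.7]
tcp_rot: [3.137, -0.003, 1.08]
contact_force: [0.4, 0.1, -2.7]
grip_width: 51.1
finger_force: 30.0
time: 12.92
tool_pos: [493.8, 225.9, 141.7]
tcp_rot: [3.142, -0.001, 1.08]
contact_force: [-0.3, -0.5, -3.5]
grip_width: 51.3
finger_force: 30.0
time: 13.42
tool_pos: [466.1, 317.8, 141.6]
tcp_rot: [3.141, -0.0, 1.081]
contact_force: [0.1, -0.5, -2.0]
grip_width: 51.2
finger_force: 30.0
at [466.1 317.8 141.6] yaw 1.081 shift [ 0.0013 -0.0011  0.0889] norm 0.089 turn [ 0.    -0.     0.001]
```

```bash
python3 -m crank '[[0.001,-0.001,0.03,0,0,0],[0,0,0.03,0,0,0],[0,0,0.02,0,0,0],[0,0,0.007,0,0,0],[0,0,0,0,0,0]]'
python3 -m crank '[[0,0,0.002,0,0,0],[0,0,0,0,0,0]]'
python3 -m crank '[[0,0,0,0,0,0],[0,0,0,0,0,0],[0,0,0,0,0,0]]' 85
python3 -m crank '[[0,0,-0.02,0,0,0],[0,0,-0.04,0,0,0],[0,0,-0.03,0,0,0],[0,0,0,0,0,0]]'
python3 -m crank '[[-0.0395,0.0272,0,0,0,0],[-0.0395,0.0272,0,0,0,0],[-0.0395,0.0272,0,0,0,0],[-0.0395,0.0272,0,0,0,0],[-0.0395,0.0272,0,0,0,0]]'
python3 -m crank '[[0,0,0,0,0,-0.163],[0,0,0,0,0,-0.163],[0,0,0,0,0,-0.163],[0,0,0,0,0,0]]'
cat >> h.py <<'E'
def see(x,y,name):
    C=cam("wrist");u,v=map(int,w2px(C,[x,y,30]));print("pred",u,v);cv2.imwrite(f"pics/{name}.png",C[0])
    a=max(v-90,0);b=u-110;g=C[0][a:v+90,b:u+110]
    c=cv2.HoughCircles(cv2.cvtColor(g,6),cv2.HOUGH_GRADIENT,1,50,param1=100,param2=20,minRadius=28,maxRadius=50)
    for q in ([] if c is None else c[0]): print("circle",q+[b,a,0],px2w(C,q[0]+b,q[1]+a,27).round(1))
E
python3 - <<'E'
from h import *
see(493,81,"w6");to(493,81,11.5,1.571)
T=cam("top");cv2.imwrite("pics/t6.png",T[0])
E
```

```text
time: 14.05
tool_pos: [466.5, 318.9, 55.1]
tcp_rot: [3.141, -0.001, 1.079]
contact_force: [-0.6, 0.3, -1.9]
grip_width: 51.2
finger_force: 30.0
time: 14.3
tool_pos: [466.5, 319.8, 53.7]
tcp_rot: [3.14, -0.002, 1.08]
contact_force: [-0.1, 0.4, -2.4]
grip_width: 51.5
finger_force: 30.0
time: 14.68
tool_pos: [466.3, 319.9, 53.4]
tcp_rot: [3.141, -0.002, 1.08]
contact_force: [-0.7, -0.7, -0.5]
grip_width: 75.5
finger_force: 0.0
time: 15.18
tool_pos: [467.3, 320.4, 145.7]
tcp_rot: [3.138, -0.006, 1.08]
contact_force: [-0.4, 0.2, -0.3]
grip_width: 78.1
finger_force: 0.0
time: 15.8
tool_pos: [492.2, 79.8, 141.8]
tcp_rot: [-3.141, -0.001, 1.08]
contact_force: [0.4, -0.5, 0.5]
grip_width: 77.8
finger_force: 0.0
time: 16.3
tool_pos: [492.2, 81.2, 141.9]
tcp_rot: [-3.141, -0.001, 1.567]
contact_force: [0.0, -0.7, 0.1]
grip_width: 78.2
finger_force: 0.0
pred 318 234
circle [318.5        228.5         34.79999924] [493.3  84.8  27. ]
at [492.4  81.3 142.1] yaw 1.565 shift [-0.0005  0.0007  0.1306] norm 0.131 turn [-0.    -0.001 -0.006]
```

```bash
python3 -m crank '[[0.0035,0.001,0.04,0,0,-0.006],[0,0,0.04,0,0,0],[0,0,0.03,0,0,0],[0,0,0.0205,0,0,0],[0,0,0,0,0,0]]'
python3 -m crank '[[0,0,0,0,0,0],[0,0,0,0,0,0],[0,0,0,0,0,0],[0,0,0,0,0,0]]' 0
python3 -m crank '[[0,0,0,0,0,-0.18],[0,0,0,0,0,-0.18],[0,0,0,0,0,-0.18],[0,0,0,0,0,-0.18],[0,0,0,0,0,-0.18]]'
python3 -m crank '[[0,0,0,0,0,-0.18],[0,0,0,0,0,0]]'
python3 - <<'E'
from h import *
C=cam("wrist");t=cv2.imread("pics/t6.png")[260:350,150:250]
a=C[0][180:420,130:510]; b=cv2.resize(t,(266,240),interpolation=2)
cv2.imwrite("pics/w7.png",np.hstack([a,b]))
E
```

```text
time: 17.02
tool_pos: [492.7, 85.0, 10.9]
tcp_rot: [-3.139, -0.001, 1.573]
contact_force: [-0.0, -0.5, -0.1]
grip_width: 78.0
finger_force: 0.0
time: 17.52
tool_pos: [494.1, 85.0, 13.0]
tcp_rot: [3.14, -0.001, 1.575]
contact_force: [-0.1, -0.6, 6.0]
grip_width: 51.1
finger_force: 30.0
time: 18.15
tool_pos: [492.0, 84.1, 13.0]
tcp_rot: [-3.14, -0.002, 2.481]
contact_force: [-7.4, -6.1, 11.4]
grip_width: 51.2
finger_force: 30.0
time: 18.4
tool_pos: [492.5, 84.1, 13.0]
tcp_rot: [-3.141, -0.001, 2.657]
contact_force: [-6.8, -5.0, 11.3]
grip_width: 51.0
finger_force: 30.0
```

View pics/w7.png

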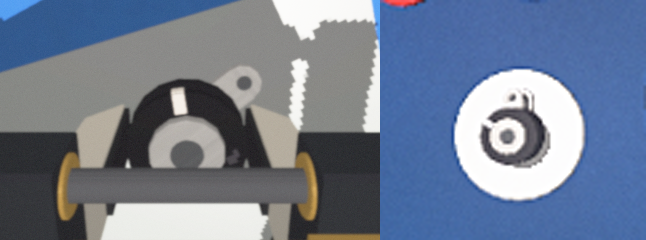

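E's ear sits clearly to the right of its mark. I compute the true angle before moving on.

```bash
python3 - <<'E'
from h import *
C=cam("wrist");c=px2w(C,317,334,30)
for n,u,v,z in(("mark",308,280,25),("ear",372,262,5)):
    d=px2w(C,u,v,z)-c;print(n,np.degrees(np.arctan2(d[1],d[0])).round(),np.hypot(d[0],d[1]).round())
print(c.round(1))
E
python3 -m crank '[[0,0,-0.02,0,0,0],[0,0,-0.04,0,0,0],[0,0,-0.05,0,0,0],[0,0,-0.03,0,0,0],[0,0,0,0,0,0]]'
python3 - <<'E'
from h import *
to(466.3,319.8,83,2.65)
E
```

```text
mark 162.0 22.0
ear 103.0 33.0
[495.   83.6  30. ]
time: 19.12
tool_pos: [495.0, 84.8, 154.1]
tcp_rot: [3.138, 0.005, 2.655]
contact_force: [-0.5, -0.9, -4.4]
grip_width: 51.3
finger_force: 30.0
at [495.   84.8 154.1] yaw 2.655 shift [0.1356 0.194  0.0712] norm 0.247 turn [0.004 0.005 0.005]
```

E's mark and ear are 59° apart, so E is sound.

```bash
python3 -m crank '[[0.0271,0.0388,0,0,0,0],[0.0271,0.0388,0,0,0,0],[0.0271,0.0388,0,0,0,0],[0.0271,0.0388,0,0,0,0],[0.0271,0.0388,0,0,0,0]]'
python3 -m crank '[[0,0,0,0,0,0],[0,0,0.02,0,0,0],[0,0,0,0,0,0],[0,0,0,0,0,0]]'
python3 - <<'E'
from h import *
to(466.3,319.8,83,2.655)
C=cam("wrist");c=px2w(C,317,332,bot.get_obs()["tool_pos"][2]+17);print(c)
E
```

```text
time: 19.75
tool_pos: [463.5, 320.6, 150.1]
tcp_rot: [-3.14, -0.001, 2.655]
contact_force: [1.0, 0.0, -2.9]
grip_width: 50.9
finger_force: 30.0
time: 20.25
tool_pos: [464.9, 319.0, 132.2]
tcp_rot: [3.141, 0.0, 2.654]
contact_force: [0.3, -0.9, -1.5]
grip_width: 50.7
finger_force: 30.0
at [464.9 319.  132.2] yaw 2.654 shift [-0.0008  0.0014  0.0492] norm 0.049 turn [ 0.001  0.    -0.001]
[466.29904359 318.99336541 149.72131029]
```

```bash
python3 -m crank '[[-0.001,0.001,0.025,0,0,0],[0,0,0.017,0,0,0],[0,0,0.005,0,0,0],[0,0,0,0,0,0]]'
python3 -m crank '[[0,0,0.002,0,0,0],[0,0,0,0,0,0]]'
python3 -m crank '[[0,0,0,0,0,0],[0,0,0,0,0,0],[0,0,0,0,0,0]]' 85
python3 -m crank '[[0,0,-0.02,0,0,0],[0,0,-0.04,0,0,0],[0,0,-0.01,0,0,0],[0,0,0,0,0,0]]'
python3 -m crank '[[-0.041,-0.0254,0,0,0,0],[-0.041,-0.0254,0,0,0,0],[-0.041,-0.0254,0,0,0,0],[-0.041,-0.0254,0,0,0,0],[-0.041,-0.0254,0,0,0,0]]'
python3 -m crank '[[0,0,0,0,0,0.18],[0,0,0,0,0,0.18],[0,0,0,0,0,0.18],[0,0,0,0,0,0.18],[0,0,0,0,0,0.18]]'
python3 -m crank '[[0,0,0,0,0,0.18],[0,0,0,0,0,0.18],[0,0,0,0,0,0.18],[0,0,0,0,0,0.18],[0,0,0,0,0,0.18]]'
python3 -m crank '[[0,0,0,0,0,0.18],[0,0,0,0,0,0.18],[0,0,0,0,0,0.18],[0,0,0,0,0,0]]'
python3 - <<'E'
from h import *
see(588,112,"w8");to(588,112,11.5,0.31)
T=cam("top");cv2.imwrite("pics/t8.png",T[0])
E
```

```text
time: 20.8
tool_pos: [466.6, 320.1, 86.0]
tcp_rot: [3.14, 0.001, 2.655]
contact_force: [0.9, 0.4, -3.1]
grip_width: 51.1
finger_force: 30.0
time: 21.05
tool_pos: [466.5, 320.3, 84.1]
tcp_rot: [3.139, 0.001, 2.655]
contact_force: [-0.6, 0.4, -2.7]
grip_width: 51.0
finger_force: 30.0
time: 21.42
tool_pos: [466.5, 320.3, 83.9]
tcp_rot: [3.139, 0.001, 2.655]
contact_force: [1.1, -0.9, -0.5]
grip_width: 75.7
finger_force: 0.0
time: 21.92
tool_pos: [466.3, 320.2, 153.9]
tcp_rot: [3.139, 0.001, 2.655]
contact_force: [-0.1, 1.1, -0.0]
grip_width: 77.8
finger_force: 0.0
time: 22.55
tool_pos: [587.8, 110.4, 151.7]
tcp_rot: [3.141, -0.002, 2.655]
contact_force: [0.6, -0.5, -0.3]
grip_width: 77.6
finger_force: 0.0
time: 23.18
tool_pos: [587.0, 111.8, 151.5]
tcp_rot: [-3.14, -0.001, 1.749]
contact_force: [0.1, 0.3, 0.6]
grip_width: 77.8
finger_force: 0.0
time: 23.8
tool_pos: [587.0, 111.9, 151.6]
tcp_rot: [-3.14, 0.001, 0.849]
contact_force: [-0.3, 0.8, 0.3]
grip_width: 77.8
finger_force: 0.0
time: 24.3
tool_pos: [587.2, 111.8, 151.9]
tcp_rot: [-3.14, 0.001, 0.316]
contact_force: [-0.1, -0.4, 0.2]
grip_width: 78.1
finger_force: 0.0
pred 318 228
circle [319.5        223.5         33.70000076] [590.9 112.1  27. ]
at [587.3 111.9 152.2] yaw 0.319 shift [0.0008 0.0003 0.1407] norm 0.141 turn [-0.001  0.001  0.009]
```

```bash
python3 -m crank '[[0.0035,0.001,0.04,0,0,0],[0,0,0.04,0,0,0],[0,0,0.04,0,0,0],[0,0,0.0205,0,0,0],[0,0,0,0,0,0]]'
python3 -m crank '[[0,0,0,0,0,0],[0,0,0,0,0,0],[0,0,0,0,0,0],[0,0,0,0,0,0]]' 0
python3 -m crank '[[0,0,0,0,0,-0.18],[0,0,0,0,0,-0.18],[0,0,0,0,0,-0.18],[0,0,0,0,0,-0.18],[0,0,0,0,0,-0.18]]'
python3 -m crank '[[0,0,0,0,0,-0.18],[0,0,0,0,0,0]]'
python3 - <<'E'
from h import *
C=cam("wrist");t=cv2.imread("pics/t8.png")[260:350,150:250]
a=C[0][180:420,130:510]; b=cv2.resize(t,(266,240),interpolation=2)
cv2.imwrite("pics/w9.png",np.hstack([a,b]))
E
```

```text
time: 25.02
tool_pos: [590.2, 112.1, 11.0]
tcp_rot: [-3.14, 0.003, 0.317]
contact_force: [-0.4, 0.0, 0.6]
grip_width: 77.9
finger_force: 0.0
time: 25.52
tool_pos: [592.3, 112.2, 13.9]
tcp_rot: [-3.141, -0.003, 0.315]
contact_force: [-0.4, -0.4, 4.5]
grip_width: 51.3
finger_force: 30.0
time: 26.15
tool_pos: [592.4, 112.4, 14.0]
tcp_rot: [3.139, -0.002, 1.221]
contact_force: [0.2, 0.8, 4.2]
grip_width: 51.1
finger_force: 30.0
time: 26.4
tool_pos: [592.3, 112.4, 13.9]
tcp_rot: [3.139, -0.002, 1.394]
contact_force: [-0.5, 0.1, 5.5]
grip_width: 51.2
finger_force: 30.0
```

View pics/w9.png

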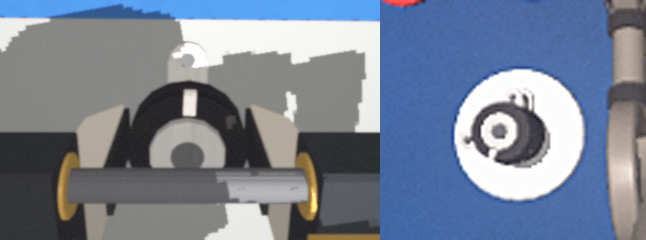

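Here the ear is at (187,55), in line with the mark at (190,100). The flange swung with the wheel, so B binds and goes to the bin.

```bash
python3 -m crank '[[0,0,-0.02,0,0,0],[0,0,-0.04,0,0,0],[0,0,-0.05,0,0,0],[0,0,-0.02,0,0,0]]'
python3 -m crank '[[-0.0484,0.0031,0,0,0,0],[-0.0484,0.0031,0,0,0,0],[-0.0484,0.0031,0,0,0,0],[-0.0484,0.0031,0,0,0,0],[-0.0484,0.0031,0,0,0,0]]'
python3 -m crank '[[-0.0484,0.0031,0,0,0,0],[-0.0484,0.0031,0,0,0,0],[-0.0484,0.0031,0,0,0,0],[-0.0484,0.0031,0,0,0,0],[-0.0484,0.0031,0,0,0,0]]'
python3 -m crank '[[0,0,0,0,0,0],[0,0,0,0,0,0]]'
python3 - <<'E'
from h import *
to(537,-370,20,1.394)
E
```

```text
time: 26.95
tool_pos: [592.5, 112.1, 145.7]
tcp_rot: [3.137, -0.002, 1.391]
contact_force: [-0.1, 0.2, -3.3]
grip_width: 50.8
finger_force: 30.0
time: 27.58
tool_pos: [563.6, -130.3, 142.1]
tcp_rot: [-3.141, -0.002, 1.391]
contact_force: [1.6, 0.6, -3.2]
grip_width: 50.9
finger_force: 30.0
time: 28.2
tool_pos: [536.6, -371.1, 141.6]
tcp_rot: [-3.141, -0.002, 1.391]
contact_force: [0.2, -0.4, -2.5]
grip_width: 51.0
finger_force: 30.0
time: 28.45
tool_pos: [536.8, -369.3, 141.5]
tcp_rot: [-3.141, -0.003, 1.392]
contact_force: [0.6, 0.3, -3.4]
grip_width: 51.3
finger_force: 30.0
at [ 536.8 -369.3  141.5] yaw 1.392 shift [-0.001   0.0004  0.1215] norm 0.121 turn [-0.001 -0.003 -0.002]
```

```bash
python3 -m crank '[[0,0,0.04,0,0,0],[0,0,0.04,0,0,0],[0,0,0.03,0,0,0],[0,0,0.01,0,0,0],[0,0,0,0,0,0]]'
python3 -m crank '[[0,0,0,0,0,0],[0,0,0,0,0,0],[0,0,0,0,0,0]]' 80
python3 -m crank '[[0,0,-0.03,0,0,0],[0,0,-0.05,0,0,0],[0,0,-0.05,0,0,0],[0,0,0,0,0,0]]'
python3 -m crank '[[0.0488,0.0055,0,0,0,0],[0.0488,0.0055,0,0,0,0],[0.0488,0.0055,0,0,0,0],[0.0488,0.0055,0,0,0,0],[0.0488,0.0055,0,0,0,0]]'
python3 -m crank '[[0.0488,0.0055,0,0,0,0],[0.0488,0.0055,0,0,0,0],[0.0488,0.0055,0,0,0,0],[0.0488,0.0055,0,0,0,0],[0,0,0,0,0,0]]'
python3 -m crank '[[0,0,0,0,0,-0.185],[0,0,0,0,0,-0.185],[0,0,0,0,0,-0.185],[0,0,0,0,0,-0.185],[0,0,0,0,0,-0.185]]'
python3 -m crank '[[0,0,0,0,0,-0.185],[0,0,0,0,0,-0.185],[0,0,0,0,0,-0.185],[0,0,0,0,0,-0.185],[0,0,0,0,0,-0.185]]'
python3 -m crank '[[0,0,0,0,0,-0.185],[0,0,0,0,0,-0.185],[0,0,0,0,0,-0.185],[0,0,0,0,0,-0.185],[0,0,0,0,0,0]]'
python3 - <<'E'
from h import *
see(664,53,"w10");to(664,53,11.5,3.99)
E
```

```text
time: 29.08
tool_pos: [537.8, -368.9, 22.5]
tcp_rot: [3.141, -0.002, 1.395]
contact_force: [0.5, -0.1, -3.0]
grip_width: 50.9
finger_force: 30.0
time: 29.45
tool_pos: [538.0, -370.2, 23.6]
tcp_rot: [3.139, -0.0, 1.395]
contact_force: [1.2, 0.5, -0.5]
grip_width: 72.5
finger_force: 0.0
time: 29.95
tool_pos: [539.3, -371.7, 158.1]
tcp_rot: [3.132, 0.004, 1.395]
contact_force: [0.4, 0.2, -0.4]
grip_width: 73.6
finger_force: 0.0
time: 30.58
tool_pos: [607.0, -132.9, 152.0]
tcp_rot: [-3.142, -0.001, 1.395]
contact_force: [0.4, -1.1, -0.8]
grip_width: 73.9
finger_force: 0.0
time: 31.2
tool_pos: [662.9, 57.6, 151.9]
tcp_rot: [-3.141, -0.002, 1.399]
contact_force: [-0.5, 0.5, -0.6]
grip_width: 73.7
finger_force: 0.0
time: 31.82
tool_pos: [662.5, 52.5, 152.4]
tcp_rot: [3.141, -0.001, 2.325]
contact_force: [-0.5, -0.6, 0.3]
grip_width: 73.3
finger_force: 0.0
time: 32.45
tool_pos: [662.4, 52.5, 152.3]
tcp_rot: [3.141, 0.0, -3.033]
contact_force: [0.6, 0.0, 0.1]
grip_width: 73.1
finger_force: 0.0
time: 33.08
tool_pos: [662.6, 52.7, 152.5]
tcp_rot: [3.141, 0.001, -2.301]
contact_force: [0.6, -0.1, 0.2]
grip_width: 73.4
finger_force: 0.0
pred 314 229
circle [316.5 222.5  33.5] [660.1  50.4  27. ]
at [662.6  52.9 152.6] yaw -2.303 shift [-0.0009 -0.001   0.1411] norm 0.141 turn [ 0.     0.001 -0.01 ]
```

```bash
python3 -m crank '[[0.0035,0,0.04,0,0,0],[0,0,0.04,0,0,0],[0,0,0.04,0,0,0],[0,0,0.0205,0,0,0],[0,0,0,0,0,0]]'
python3 -m crank '[[0,0,0,0,0,0],[0,0,0,0,0,0],[0,0,0,0,0,0],[0,0,0,0,0,0]]' 0
python3 -m crank '[[0,0,0,0,0,0.18],[0,0,0,0,0,0.18],[0,0,0,0,0,0.18],[0,0,0,0,0,0.18],[0,0,0,0,0,0.18]]'
python3 -m crank '[[0,0,0,0,0,0.18],[0,0,0,0,0,0]]'
python3 - <<'E'
from h import *
C=cam("wrist")
T=cam("top");t=T[0][225:325,420:525]
a=C[0][180:420,130:510]; b=cv2.resize(t,(252,240),interpolation=2)
cv2.imwrite("pics/w11.png",np.hstack([a,b]));cv2.imwrite("pics/t11.png",T[0])
E
```

```text
time: 33.75
tool_pos: [659.3, 51.0, 10.4]
tcp_rot: [3.139, -0.001, -2.302]
contact_force: [-1.0, 0.7, 0.2]
grip_width: 73.1
finger_force: 0.0
time: 34.25
tool_pos: [661.6, 51.3, 13.8]
tcp_rot: [-3.14, 0.003, -2.299]
contact_force: [-0.7, -0.2, 6.5]
grip_width: 50.7
finger_force: 30.0
time: 34.88
tool_pos: [662.1, 51.1, 13.8]
tcp_rot: [3.141, 0.005, 3.079]
contact_force: [0.5, -1.3, 5.2]
grip_width: 51.0
finger_force: 30.0
time: 35.12
tool_pos: [661.9, 51.1, 13.8]
tcp_rot: [3.14, 0.004, 2.905]
contact_force: [0.6, -0.7, 5.8]
grip_width: 51.3
finger_force: 30.0
```

View pics/w11.png

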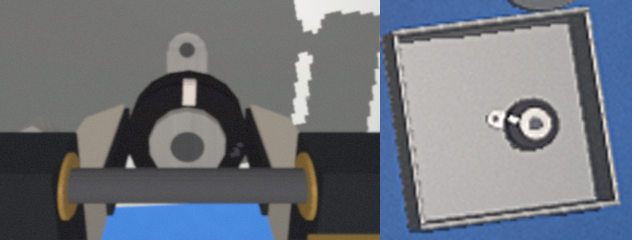

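The ear is in line with the mark, so A binds as well. B lies in the bin. I take A to the bin.

```bash
python3 -m crank '[[0,0,-0.02,0,0,0],[0,0,-0.04,0,0,0],[0,0,-0.05,0,0,0],[0,0,-0.02,0,0,0.185],[0,0,0,0,0,0.185]]'
python3 -m crank '[[0,0,0,0,0,0.185],[0,0,0,0,0,0.185],[0,0,0,0,0,0.185],[0,0,0,0,0,0.185],[0,0,0,0,0,0.185]]'
python3 -m crank '[[0,0,0,0,0,0.185],[0,0,0,0,0,0]]'
python3 - <<'E'
from h import *
to(540,-295,21,1.42)
E
```

```text
time: 35.85
tool_pos: [661.4, 51.4, 145.8]
tcp_rot: [3.138, 0.004, 2.53]
contact_force: [-0.5, -0.8, -2.5]
grip_width: 50.9
finger_force: 30.0
time: 36.48
tool_pos: [660.1, 51.4, 142.9]
tcp_rot: [3.142, -0.001, 1.605]
contact_force: [-0.7, 0.2, -2.9]
grip_width: 50.7
finger_force: 30.0
time: 36.72
tool_pos: [660.2, 51.4, 142.9]
tcp_rot: [3.141, -0.001, 1.428]
contact_force: [0.9, 0.8, -3.4]
grip_width: 51.2
finger_force: 30.0
at [660.2  51.4 142.9] yaw 1.428 shift [-0.3601 -0.0696  0.1214] norm 0.386 turn [ 0.    -0.001  0.008]
```

```bash
python3 -m crank '[[-0.045,-0.0087,0,0,0,0],[-0.045,-0.0087,0,0,0,0],[-0.045,-0.0087,0,0,0,0],[-0.045,-0.0087,0,0,0,0]]'
python3 -m crank '[[-0.045,-0.0087,0,0,0,0],[-0.045,-0.0087,0,0,0,0],[-0.045,-0.0087,0,0,0,0],[-0.045,-0.0087,0,0,0,0],[0,0,0,0,0,0]]'
python3 -m crank '[[0,0,0.04,0,0,0],[0,0,0.04,0,0,0],[0,0,0.03,0,0,0],[0,0,0.009,0,0,0],[0,0,0,0,0,0]]'
python3 -m crank '[[0,0,0,0,0,0],[0,0,0,0,0,0],[0,0,0,0,0,0]]' 80
python3 -m crank '[[0,0,-0.03,0,0,0],[0,0,-0.05,0,0,0],[0,0,-0.05,0,0,0],[0,0,0,0,0,0]]'
python3 -m crank '[[0.047,0,0,0,0,0],[0.047,0,0,0,0,0],[0.047,0,0,0,0,0],[0.047,0,0,0,0,0],[0.047,0,0,0,0,0]]' 55
python3 -m crank '[[0.047,0,0,0,0,0],[0.047,0,0,0,0,0],[0.047,0,0,0,0,0],[0.047,0,0,0,0,0],[0.047,0,0,0,0,0]]'
python3 -m crank '[[0.047,0,0,0,0,0],[0.047,0,0,0,0,0],[0.04,0,0,0,0,0],[0,0,0,0,0,0],[0,0,0,0,0,0]]'
python3 - <<'E'
from h import *
C=cam("wrist");print(w2px(C,[628,309,32]));to(628,309,15,1.428)
T=cam("top");a=C[0][100:440:,100:500];t=cv2.resize(T[0][200:340,150:530],None,fx=1,fy=1)
b=cv2.resize(T[0][220:325,160:525],(730,210));b=np.pad(b,((0,0),(0,0),(0,0)))
cv2.imwrite("pics/w12.png",np.vstack([np.pad(a,((0,0),(0,330),(0,0))),b]))
E
```

```text
time: 37.22
tool_pos: [599.2, -122.9, 142.6]
tcp_rot: [3.141, -0.001, 1.431]
contact_force: [-0.5, -0.7, -2.2]
grip_width: 51.2
finger_force: 30.0
time: 37.85
tool_pos: [538.0, -297.8, 142.2]
tcp_rot: [3.141, -0.001, 1.425]
contact_force: [1.2, 0.2, -3.3]
grip_width: 51.2
finger_force: 30.0
time: 38.48
tool_pos: [539.9, -294.2, 23.3]
tcp_rot: [3.141, -0.002, 1.427]
contact_force: [0.3, 0.2, -2.8]
grip_width: 51.1
finger_force: 30.0
time: 38.85
tool_pos: [540.1, -295.1, 24.1]
tcp_rot: [3.139, -0.0, 1.425]
contact_force: [0.3, 0.7, 0.3]
grip_width: 72.3
finger_force: 0.0
time: 39.35
tool_pos: [541.6, -296.3, 158.3]
tcp_rot: [3.132, 0.003, 1.425]
contact_force: [-0.6, 0.5, -0.6]
grip_width: 73.2
finger_force: 0.0
time: 39.98
tool_pos: [573.2, -60.8, 152.6]
tcp_rot: [3.142, -0.001, 1.425]
contact_force: [0.1, -0.1, -0.2]
grip_width: 50.7
finger_force: 0.0
time: 40.6
tool_pos: [607.5, 171.6, 152.8]
tcp_rot: [3.142, -0.001, 1.425]
contact_force: [0.7, -0.3, 1.2]
grip_width: 50.3
finger_force: 0.0
time: 41.22
tool_pos: [626.9, 302.1, 152.8]
tcp_rot: [-3.141, -0.0, 1.425]
contact_force: [-0.7, 0.2, -0.6]
grip_width: 50.2
finger_force: 0.0
(np.float64(317.3267178558269), np.float64(221.69588733091476))
at [627.1 301.7 153.2] yaw 1.424 shift [ 0.0073 -0.0002  0.1382] norm 0.138 turn [ 0.    -0.    -0.004]
```

View pics/w12.png

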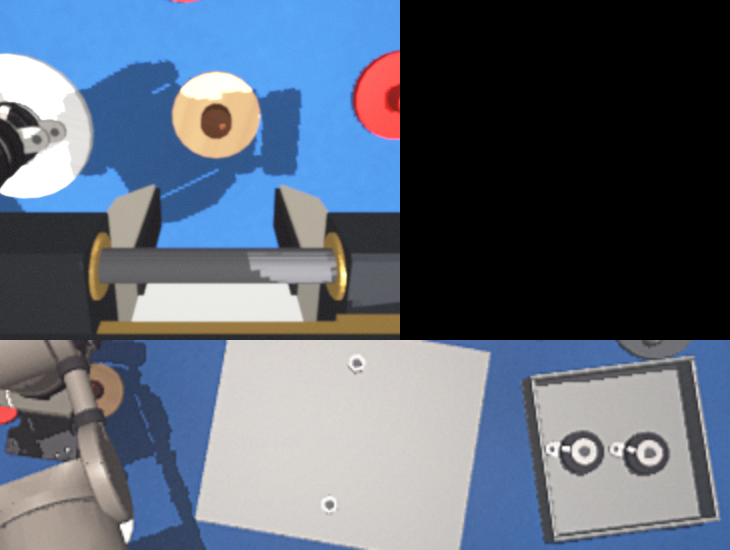

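Both binding idlers are in the bin. The wooden cover's knob is at full-frame pixel (315,220), as predicted. I grip the knob.

```bash
python3 -m crank '[[0.008,-0.001,0.04,0,0,0],[0,0,0.04,0,0,0],[0,0,0.04,0,0,0],[0,0,0.018,0,0,0],[0,0,0,0,0,0]]'
python3 -m crank '[[0,0,0,0,0,0],[0,0,0,0,0,0],[0,0,0,0,0,0],[0,0,0,0,0,0]]' 0
python3 -m crank '[[0,0,-0.02,0,0,0],[0,0,-0.04,0,0,0],[0,0,-0.05,0,0,0],[0,0,-0.04,0,0,0],[0,0,0,0,0,0]]'
python3 - <<'E'
from h import *
to(540,313,165,1.428)
C=cam("wrist");cv2.imwrite("pics/w13.png",C[0]);print(w2px(C,bot.get_obs()["tool_pos"]+np.array([0,0,-5])))
E
```

```text
time: 41.95
tool_pos: [627.4, 310.0, 15.0]
tcp_rot: [-3.141, -0.0, 1.424]
contact_force: [0.6, 0.1, -0.5]
grip_width: 50.8
finger_force: 0.0
time: 42.45
tool_pos: [628.1, 311.2, 16.9]
tcp_rot: [3.139, -0.002, 1.425]
contact_force: [-1.1, -0.9, 4.4]
grip_width: 23.1
finger_force: 30.0
time: 43.08
tool_pos: [629.4, 311.6, 171.7]
tcp_rot: [3.132, -0.006, 1.425]
contact_force: [-0.5, 0.8, -1.5]
grip_width: 22.9
finger_force: 30.0
at [629.4 311.6 171.7] yaw 1.425 shift [-0.0116 -0.0887  0.0058] norm 0.09 turn [ 0.009 -0.006 -0.003]
(np.float64(314.72803449049366), np.float64(302.4259370427433))
```

View pics/w13.png

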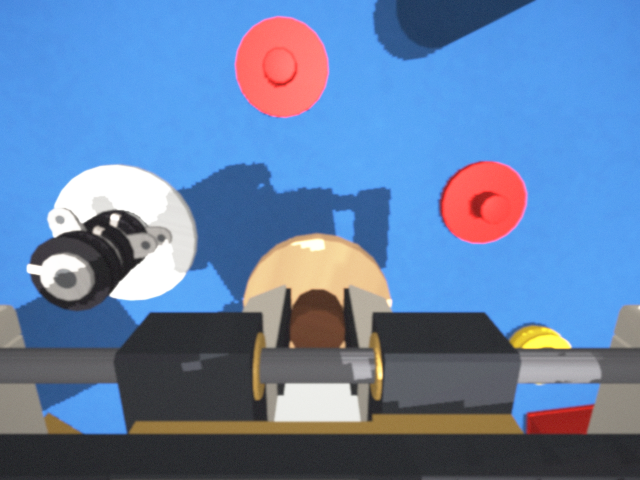

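The cover is held level and centred, with the disc spanning columns 244–391. The stack of three is at lower left, around (70,275). I carry the cover over it.

```bash
python3 -m crank '[[-0.0039,-0.0406,0,0,0,0],[-0.0039,-0.0406,0,0,0,0],[-0.0039,-0.0406,0,0,0,0],[-0.0039,-0.0406,0,0,0,0],[0,0,0,0,0,0]]'
python3 -m crank '[[0,0,0.02,0,0,0],[0,0,0,0,0,0],[0,0,0,0,0,0]]'
python3 - <<'E'
from h import *
to(466.4,319.9,117,1.425)
C=cam("side");cv2.imwrite("pics/s14.png",cv2.resize(C[0][240:440,220:420],(600,600)))
E
```

```text
time: 43.75
tool_pos: [461.1, 318.8, 164.6]
tcp_rot: [-3.139, 0.001, 1.427]
contact_force: [0.4, -0.6, -1.3]
grip_width: 23.2
finger_force: 30.0
time: 44.12
tool_pos: [465.1, 318.9, 145.5]
tcp_rot: [3.141, -0.001, 1.424]
contact_force: [1.1, 0.1, -0.3]
grip_width: 23.0
finger_force: 30.0
at [465.1 318.9 145.5] yaw 1.424 shift [0.0011 0.0011 0.0285] norm 0.029 turn [ 0.001 -0.001 -0.001]
```

View pics/s14.png

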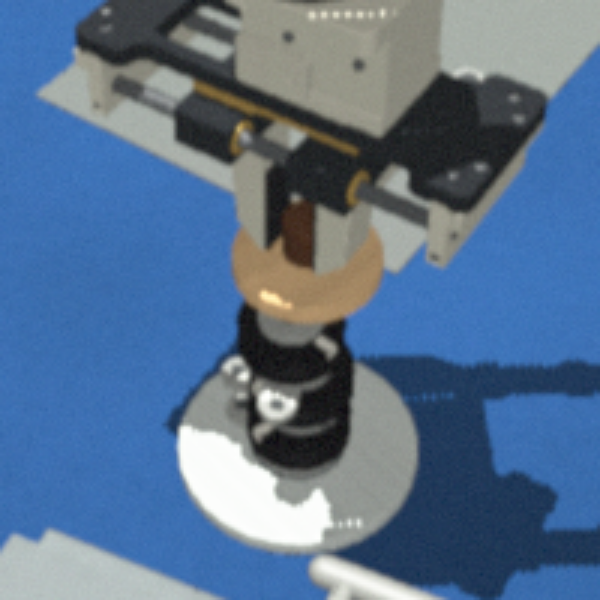

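The stack of three stands straight, with the cover above it at about (307,280) and in line. I lower the cover, release it and retreat.

```bash
python3 -m crank '[[0.001,0.001,0.015,0,0,0],[0,0,0.009,0,0,0],[0,0,0.003,0,0,0],[0,0,0,0,0,0],[0,0,0,0,0,0]]'
python3 -m crank '[[0,0,0.001,0,0,0],[0,0,0,0,0,0]]'
python3 -m crank '[[0,0,0,0,0,0],[0,0,0,0,0,0],[0,0,0,0,0,0]]' 45
python3 -m crank '[[0,0,-0.02,0,0,0],[0,0,-0.04,0,0,0],[0,0,-0.05,0,0,0],[0,0,0,0,0,0]]'
python3 -m crank '[[-0.04,0.04,0,0,0,0],[-0.04,0.04,0,0,0,0],[-0.04,0.04,0,0,0,0],[-0.04,0.04,0,0,0,0],[0,0,0,0,0,0]]'
python3 -m crank '[[-0.04,0.04,0,0,0,0],[-0.04,0.04,0,0,0,0],[-0.04,0,0,0,0,0],[0,0,0,0,0,0],[0,0,0,0,0,0]]'
python3 - <<'E'
from h import *
C=cam("side");T=cam("top")
a=cv2.resize(C[0][220:420,220:420],(400,400),interpolation=2);b=cv2.resize(T[0][260:360,150:250],(400,400),interpolation=2)
cv2.imwrite("pics/f15.png",np.hstack([a,b]))
print(bot.get_obs()["time"])
g=T[0]; hsv=cv2.cvtColor(g,40)
mm=cv2.inRange(hsv[275:345,170:240],(8,60,120),(30,190,255));h=max(cv2.findContours(mm,0,2)[0],key=cv2.contourArea);e=cv2.fitEllipse(h);print(px2w(T,e[0][0]+170,e[0][1]+275,110),e[1],w2px(T,[463.3,320.6,110]))
E
```

```text
time: 44.8
tool_pos: [465.9, 320.0, 118.9]
tcp_rot: [3.14, -0.002, 1.425]
contact_force: [-0.3, 0.0, -1.1]
grip_width: 22.8
finger_force: 30.0
time: 45.05
tool_pos: [465.7, 319.9, 117.7]
tcp_rot: [3.14, -0.001, 1.425]
contact_force: [0.0, -0.1, -0.5]
grip_width: 22.7
finger_force: 30.0
time: 45.42
tool_pos: [465.8, 319.9, 117.7]
tcp_rot: [3.14, -0.001, 1.425]
contact_force: [0.0, 0.2, -0.5]
grip_width: 40.9
finger_force: 0.0
time: 45.92
tool_pos: [467.4, 320.8, 232.0]
tcp_rot: [3.133, -0.006, 1.425]
contact_force: [0.9, 0.3, -0.9]
grip_width: 41.5
finger_force: 0.0
time: 46.55
tool_pos: [602.0, 134.6, 225.8]
tcp_rot: [-3.141, -0.0, 1.42]
contact_force: [0.2, 0.5, 0.0]
grip_width: 41.2
finger_force: 0.0
time: 47.18
tool_pos: [661.8, 9.2, 227.1]
tcp_rot: [3.141, -0.002, 1.425]
contact_force: [-0.1, 0.5, -0.3]
grip_width: 41.4
finger_force: 0.0
47.275Traceback (most recent call last):
  File "<stdin>", line 7, in <module>
ValueError: max() iterable argument is empty
```

View pics/f15.png

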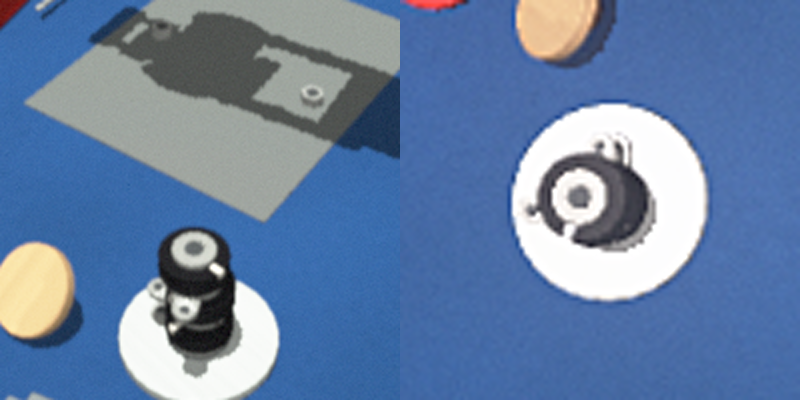

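The cover has come off the stack, apparently knocked, and lies tilted and upside down beside the plate. The stack itself is intact. I have used all my views, so I fit the cover's pose numerically from the masks in the side and top images.

```bash
cat > fit.py <<'E'
from h import *
from scipy.optimize import minimize
th=np.linspace(0,2*np.pi,60)
def fit(z0=25,show=True):
    Cs=[]
    for n,(x0,y0,x1,y1) in(("top",(160,235,260,345)),("side",(170,300,300,430))):
        C=cam(n);h=cv2.cvtColor(C[0],40);m=cv2.inRange(h,(8,45,110),(30,200,255))
        k=np.zeros_like(m);k[y0:y1,x0:x1]=m[y0:y1,x0:x1]
        cn=max(cv2.findContours(k,0,2)[0],key=cv2.contourArea);k[:]=0;cv2.drawContours(k,[cv2.convexHull(cn)],-1,1,-1)
        M=cv2.moments(k,True);print(n,"area",M["m00"],"c",round(M["m10"]/M["m00"],1),round(M["m01"]/M["m00"],1),cv2.fitEllipse(cn))
        dk=cv2.inRange(h,(0,60,20),(18,255,110)); d=np.argwhere(dk[y0:y1,x0:x1]);print("brown px",len(d),d.mean(0)+[y0,x0] if len(d) else "")
        Cs.append((C,k,(M["m10"]/M["m00"],M["m01"]/M["m00"])))
    def sil(p,C,S=4):
        n=np.array([np.sin(p[3])*np.cos(p[4]),np.sin(p[3])*np.sin(p[4]),np.cos(p[3])])
        a=np.cross(n,[.3,.5,.81]);a/=np.linalg.norm(a);b=np.cross(n,a)
        P=[p[:3]+35*(np.cos(t)*a+np.sin(t)*b)+s*n for t in th for s in(-5,5)]
        return cv2.convexHull(np.array([w2px(C,q) for q in P],np.float32))
    def cost(p):
        c=0
        for C,k,_ in Cs:
            r=np.zeros_like(k);cv2.fillPoly(r,[np.int32(np.round(sil(p,C)*16))],1,shift=4)
            c+=(r^k).sum()/k.sum()
        return c
    c0=px2w(Cs[0][0],*Cs[0][2],z0)
    out=[]
    for t in(.05,.7):
        for f in np.arange(0,6.28,.8 if t>.1 else 7):
            s=minimize(cost,[*c0,t,f],method="Nelder-Mead",options=dict(initial_simplex=np.array([[*c0,t,f]]+[list(np.array([*c0,t,f])+np.eye(5)[i]*[8,8,8,.25,.4]) for i in range(5)]),maxiter=150))
            out.append((s.fun,s.x))
    out.sort(key=lambda q:q[0])
    for q in out[:4]: print(round(q[0],3),np.round(q[1],2))
if __name__=="__main__": fit()
E
python3 fit.py
```

```text
top area 465.0 c 188.8 262.0 ((188.83055114746094, 262.029296875), (18.964414596557617, 27.96147918701172), 8.244418144226074)
brown px 4 [263.5 199. ]
side area 1725.0 c 241.6 368.2 ((241.6849365234375, 368.12164306640625), (43.80282974243164, 47.82725143432617), 11.47435474395752)
brown px 20 [393.5  193.45]
0.074 [581.39 349.9   26.46   0.79   1.43]
0.079 [581.4  350.12  27.41   0.81   1.44]
0.079 [580.58 350.45  28.3    0.79   1.41]
0.083 [581.33 350.29  27.26   0.82   1.45]
```

The fit gives disc centre (581,350,27) with the underside up, tilted 45° toward azimuth 82°. That matches an upside-down cover resting on its rim and knob, where theory gives 43.7° and 27.8 mm. Plan: grip the raised rim across its thickness with a tilted tool, swing it past vertical, set it down knob-up, then re-grip the knob.

```bash
cat >> h.py <<'E'
def tot(x,y,z,yaw,tilt):
    o=bot.get_obs();p=np.array(o["tool_pos"]);M=R.from_euler("xyz",o["tcp_rot"])
    G=R.from_euler("xyz",[np.pi+tilt,0,yaw])
    D=np.array([x,y,z])-p
    print("at",p.round(1),o["tcp_rot"],"shift now",(M.inv().apply(D)/1000).round(4),"turn",(M.inv()*G).as_rotvec().round(3),"shift after turn",(G.inv().apply(D)/1000).round(4),"q",np.round(o["joint_positions"],2))
E
python3 -m crank '[[0,0,0,0,0,0.174],[0,0,0,0,0,0.174],[0,0,0,0,0,0.174],[0,0,0,0,0,0.174],[0,0,0,0,0,0.174]]' 54
python3 -m crank '[[0,0,0,0,0,0.174],[0,0,0,0,0,0.174],[0,0,0,0,0,0.174],[0,0,0,0,0,0.174],[0,0,0,0,0,0]]'
python3 - <<'E'
from h import *
tot(573,284,160,-0.14,0.7)
E
```

```text
time: 48.0
tool_pos: [662.2, 8.9, 227.6]
tcp_rot: [-3.141, -0.002, 0.55]
contact_force: [-0.8, -0.2, -0.1]
grip_width: 49.5
finger_force: 0.0
time: 48.62
tool_pos: [662.2, 8.7, 227.6]
tcp_rot: [-3.14, -0.001, -0.139]
contact_force: [0.3, 0.2, 0.7]
grip_width: 49.5
finger_force: 0.0
at [662.2   8.7 227.6] [-3.14025513e+00 -1.22640431e-03 -1.38580349e-01] shift now [-0.1265 -0.2602  0.0678] turn [ 0.699 -0.001  0.002] shift after turn [-0.1268 -0.1554  0.2193] q [-0.1   0.6   1.1   0.    1.44  1.61]
```

```bash
python3 -m crank '[[-0.021,-0.0434,0,0,0,0],[-0.021,-0.0434,0,0,0,0],[-0.021,-0.0434,0,0,0,0],[-0.021,-0.0434,0,0,0,0],[-0.021,-0.0434,0,0,0,0]]'
python3 -m crank '[[-0.021,-0.0434,0,0,0,0],[0,0,0,0.175,0,0],[0,0,0,0.175,0,0],[0,0,0,0.175,0,0],[0,0,0,0.175,0,0]]'
python3 -m crank '[[0,0,0,0,0,0],[0,0,0,0,0,0]]'
python3 - <<'E'
from h import *
tot(574,284,101,-0.14,0.7)
tot(581,334,41,-0.14,0.7)
E
```

```text
time: 49.25
tool_pos: [588.1, 239.4, 227.9]
tcp_rot: [-3.14, -0.002, -0.136]
contact_force: [0.3, 1.0, 0.4]
grip_width: 49.5
finger_force: 0.0
time: 49.88
tool_pos: [574.3, 283.7, 228.9]
tcp_rot: [-2.435, -0.007, -0.138]
contact_force: [-0.1, -0.3, -0.9]
grip_width: 49.4
finger_force: 0.0
time: 50.12
tool_pos: [574.4, 283.7, 228.2]
tcp_rot: [-2.443, -0.003, -0.139]
contact_force: [0.7, 0.2, 0.4]
grip_width: 49.5
finger_force: 0.0
at [574.4 283.7 228.2] [-2.44264114 -0.0030974  -0.13937646] shift now [-0.0009  0.0816  0.0976] turn [ 0.001 -0.002  0.002] shift after turn [-0.0005  0.0817  0.0975] q [0.01 0.46 1.56 0.78 1.14 1.37]
at [574.4 283.7 228.2] [-2.44264114 -0.0030974  -0.13937646] shift now [-0.0011  0.0816  0.176 ] turn [ 0.001 -0.002  0.002] shift after turn [-0.0005  0.0818  0.1759] q [0.01 0.46 1.56 0.78 1.14 1.37]
```

```bash
python3 -m crank '[[0,0.041,0.049,0,0,0],[0,0.041,0.049,0,0,0],[0,0,0,0,0,0]]'
python3 -m crank '[[0,0,0.03,0,0,0],[0,0,0.025,0,0,0],[0,0,0.02,0,0,0],[0,0,0.003,0,0,0],[0,0,0,0,0,0]]'
python3 - <<'E'
from h import *
tot(581,334,41,-0.14,0.7)
E
python3 -m crank '[[0,0,0,0,0,0],[0,0,0,0,0,0],[0,0,0,0,0,0],[0,0,0,0,0,0],[0,0,0,0,0,0]]' 0
python3 -m crank '[[0,0,0,0,0,0],[0,0,0,0,0,0]]'
```

```text
time: 50.5
tool_pos: [571.6, 285.2, 98.9]
tcp_rot: [-2.443, 0.007, -0.137]
contact_force: [-0.0, 0.6, 0.3]
grip_width: 49.7
finger_force: 0.0
time: 51.12
tool_pos: [582.4, 339.5, 51.3]
tcp_rot: [-2.428, -0.005, -0.136]
contact_force: [-8.6, 7.1, 31.5]
grip_width: 49.6
finger_force: 14.6
at [582.4 339.5  51.3] [-2.42772494 -0.00478274 -0.13633385] shift now [-0.0007  0.011   0.0041] turn [-0.014 -0.001  0.006] shift after turn [-0.0006  0.011   0.0043] q [0.1  0.73 1.66 1.01 0.85 1.08]
time: 51.75
tool_pos: [581.6, 333.7, 42.9]
tcp_rot: [-2.441, -0.001, -0.141]
contact_force: [-0.3, 0.4, -0.2]
grip_width: 4.1
finger_force: 0.0
time: 52.0
tool_pos: [581.6, 333.6, 42.9]
tcp_rot: [-2.44, -0.001, -0.141]
contact_force: [0.7, 0.2, -0.1]
grip_width: 0.5
finger_force: 0.0
```

The fingers touched something and shut empty. I back off and re-measure.

```bash
python3 -m crank '[[0,0,-0.04,0,0,0],[0,0,-0.05,0,0,0],[0,-0.03,-0.05,0,0,0],[0,0.03,-0.05,0,0,0],[0,0.04,-0.04,0,0,0]]'
python3 -m crank '[[0,0.04,-0.04,0,0,0],[0,0.04,-0.03,0,0,0],[0,0.04,-0.03,0,0,0],[0,0.04,-0.03,0,0,0],[0,0,0,0,0,0]]' 54
python3 fit.py; python3 -c "
from h import *
tot(580,300,100,-.14,.7)"
```

```text
time: 52.62
tool_pos: [556.3, 155.5, 195.0]
tcp_rot: [-2.441, -0.005, -0.14]
contact_force: [0.4, -0.8, 0.3]
grip_width: 0.4
finger_force: 0.0
time: 53.25
tool_pos: [527.3, -50.8, 188.6]
tcp_rot: [-2.441, -0.001, -0.146]
contact_force: [0.4, 1.6, -1.1]
grip_width: 45.5
finger_force: 0.0
top area 665.0 c 200.1 260.2 ((200.08580017089844, 260.29656982421875), (27.86371612548828, 28.135780334472656), 62.359527587890625)
brown px 0 
side area 1395.0 c 246.8 353.5 ((246.73370361328125, 353.5803527832031), (37.401885986328125, 45.04673767089844), 78.34022521972656)
brown px 44 [388.95454545 203.68181818]
0.097 [ 5.8625e+02  3.2214e+02  2.9210e+01 -1.0000e-01  1.1100e+00]
0.099 [5.8590e+02 3.2209e+02 2.9630e+01 6.0000e-02 5.2800e+00]
0.099 [5.8645e+02 3.2139e+02 2.9240e+01 9.0000e-02 8.0000e-02]
0.103 [ 5.8645e+02  3.2135e+02  2.8980e+01 -8.0000e-02  2.7300e+00]
at [527.2 -47.6 189. ] [-2.43973566e+00 -6.47867526e-04 -1.42479948e-01] shift now [ 0.0029 -0.211   0.295 ] turn [-0.002 -0.002 -0.001] shift after turn [ 0.0038 -0.2116  0.2946] q [-0.6   0.51  1.59  0.62  1.43  0.89]
```

The cover now lies flat upside down, standing on its knob with the disc centre at (586,322,~27). New plan:
1. Grip it across the rim and carry it to free ground on the mat.
2. Re-grip the rim with the tool leaned one way, roll it about 120° about the radial axis and set it down knob-up.

```bash
python3 -m crank '[[0,0,0,-0.175,0,0],[0,0,0,-0.175,0,0],[0,0,0,-0.175,0,0],[0,0,0,-0.175,0,0],[0,0,0,0,0,-0.14]]' 100
python3 -m crank '[[0,0,0,0,0,0],[0,0,0,0,0,0]]'
python3 - <<'E'
from h import *
tot(588,323,100,0,0)
E
```

```text
time: 53.98
tool_pos: [527.3, -43.1, 189.9]
tcp_rot: [3.141, -0.003, 0.007]
contact_force: [-0.8, -0.1, -0.6]
grip_width: 90.3
finger_force: 0.0
time: 54.22
tool_pos: [527.0, -47.0, 189.1]
tcp_rot: [-3.14, -0.001, -0.003]
contact_force: [-0.2, 0.1, -0.6]
grip_width: 91.4
finger_force: 0.0
at [527.  -47.  189.1] [-3.14005061e+00 -1.19632807e-03 -3.17770361e-03] shift now [ 0.0597 -0.37    0.0897] turn [-0.002 -0.001 -0.003] shift after turn [ 0.061  -0.37    0.0891] q [-0.23  0.38  1.57  0.    1.19  1.34]
```

```bash
python3 -m crank '[[0.0076,-0.0463,0,0,0,0],[0.0076,-0.0463,0,0,0,0],[0.0076,-0.0463,0,0,0,0],[0.0076,-0.0463,0,0,0,0],[0.0076,-0.0463,0,0,0,0]]'
python3 -m crank '[[0.0076,-0.0463,0.013,0,0,0],[0.0076,-0.0463,0.013,0,0,0],[0.0076,-0.0463,0.013,0,0,0],[0,0,0,0,0,0],[0,0,0,0,0,0]]'
cat >> h.py <<'E'
def wood(z,lo=(8,45,90)):
    C=cam("wrist");k=cv2.inRange(cv2.cvtColor(C[0],40),lo,(32,200,255));k[300:]=0
    cn=max(cv2.findContours(k,0,2)[0],key=cv2.contourArea);e=cv2.fitEllipse(cv2.convexHull(cn))
    P=[px2w(C,*q,z)[:2] for q in cv2.convexHull(cn)[:,0].astype(float)];c,r=cv2.minEnclosingCircle(np.float32(P))
    print("wood px",np.round(e[0]),np.round(e[1]),"world",px2w(C,*e[0],z).round(1),"circ",np.round(c,1),round(r,1))
    d=cv2.inRange(cv2.cvtColor(C[0],40),(0,60,15),(18,255,100));x,y,w,h=cv2.boundingRect(cn);d=np.argwhere(d[y:y+h,x:x+w]);print("brown in box",len(d),(d.mean(0)[::-1]+[x,y]).round() if len(d) else "")
E
python3 - <<'E'
from h import *
wood(32);tot(588,323,17,0,0)
E
```

```text
time: 54.85
tool_pos: [565.7, 184.9, 189.3]
tcp_rot: [-3.14, -0.001, -0.005]
contact_force: [0.6, 0.1, -0.2]
grip_width: 91.9
finger_force: 0.0
time: 55.48
tool_pos: [588.5, 322.1, 150.3]
tcp_rot: [-3.141, -0.001, -0.003]
contact_force: [0.2, -0.5, -0.5]
grip_width: 92.0
finger_force: 0.0
wood px [320. 230.] [91. 94.] world [589.3 320.6  32. ] circ [587.9 320.6] 34.9
brown in box 0 
at [588.7 321.7 150.8] [-3.14077588e+00 -1.23111621e-03 -3.22722944e-03] shift now [-0.0009 -0.0012  0.1338] turn [-0.001 -0.001 -0.003] shift after turn [-0.0007 -0.0013  0.1338] q [0.39 0.67 1.18 0.   1.29 1.96]
```

```bash
python3 -m crank '[[0,0.001,0.04,0,0,0],[0,0,0.04,0,0,0],[0,0,0.04,0,0,0],[0,0,0.012,0,0,0],[0,0,0,0,0,0]]'
python3 -m crank '[[0,0,0,0,0,0],[0,0,0,0,0,0],[0,0,0,0,0,0],[0,0,0,0,0,0]]' 0
python3 -m crank '[[0,0,-0.02,0,0,0],[0,0,-0.03,0,0,0],[0,0,-0.03,0,0,0],[0,0,0,0,0,0]]'
python3 - <<'E'
from h import *
tot(560,90,97,0,0)
E
```

```text
time: 56.15
tool_pos: [589.1, 321.3, 19.1]
tcp_rot: [-3.141, -0.001, -0.003]
contact_force: [0.2, -0.1, -0.5]
grip_width: 91.6
finger_force: 0.0
time: 56.65
tool_pos: [589.3, 322.1, 19.9]
tcp_rot: [-3.14, -0.003, -0.001]
contact_force: [-0.3, -1.5, 5.7]
grip_width: 69.1
finger_force: 30.0
time: 57.15
tool_pos: [590.2, 322.9, 102.4]
tcp_rot: [-3.138, -0.007, -0.001]
contact_force: [0.5, -0.8, -0.9]
grip_width: 69.5
finger_force: 30.0
at [590.2 322.9 102.4] [-3.13785499e+00 -7.39610749e-03 -1.06584944e-03] shift now [-0.03    0.2329  0.0043] turn [-0.004 -0.007 -0.001] shift after turn [-0.0302  0.2329  0.0054] q [0.39 0.71 1.24 0.   1.18 1.96]
```

```bash
python3 -m crank '[[-0.006,0.0466,0,0,0,0],[-0.006,0.0466,0,0,0,0],[-0.006,0.0466,0,0,0,0],[-0.006,0.0466,0,0,0,0],[-0.006,0.0466,0,0,0,0]]'
python3 -m crank '[[0,0,0,0,0,-0.1745],[0,0,0,0,0,-0.1745],[0,0,0,0,0,-0.1745],[0,0,0,0,0,-0.1745],[0,0,0,0,0,-0.1745]]'
python3 -m crank '[[0,0,0,0,0,-0.1745],[0,0,0,0,0,-0.1745],[0,0,0,0,0,-0.1745],[0,0,0,0,0,-0.1745],[0,0,0,0,0,-0.1745]]'
python3 -m crank '[[0,0,0.03,0,0,0],[0,0,0.03,0,0,0],[0,0,0.015,0,0,0],[0,0,0,0,0,0],[0,0,0,0,0,0]]'
python3 - <<'E'
from h import *
tot(560,90,20,1.745,0)
E
```

```text
time: 57.78
tool_pos: [557.3, 87.6, 97.6]
tcp_rot: [-3.14, 0.0, -0.001]
contact_force: [1.0, -0.5, -0.7]
grip_width: 69.3
finger_force: 30.0
time: 58.4
tool_pos: [557.6, 89.0, 97.4]
tcp_rot: [-3.14, -0.001, 0.877]
contact_force: [-0.8, 0.6, -0.9]
grip_width: 69.0
finger_force: 30.0
time: 59.02
tool_pos: [557.6, 89.1, 97.4]
tcp_rot: [-3.141, -0.001, 1.75]
contact_force: [-0.1, 0.3, -0.1]
grip_width: 68.9
finger_force: 30.0
time: 59.65
tool_pos: [558.9, 89.1, 24.1]
tcp_rot: [3.139, -0.001, 1.744]
contact_force: [-1.2, 0.3, -1.4]
grip_width: 69.3
finger_force: 30.0
at [558.9  89.1  24.1] [ 3.13891091e+00 -6.76481820e-04  1.74386828e+00] shift now [0.0007 0.0012 0.0041] turn [ 0.003 -0.001 -0.001] shift after turn [0.0007 0.0012 0.0041] q [ 0.02  0.65  1.64  0.    0.85 -0.15]
```

```bash
python3 -m crank '[[0,0,0.004,0,0,0],[0,0,0,0,0,0]]'
python3 -m crank '[[0,0,0,0,0,0],[0,0,0,0,0,0],[0,0,0,0,0,0],[0,0,0,0,0,0]]' 100
python3 -m crank '[[0,0,-0.02,0,0,0],[0,0,-0.04,0,0,0],[0,0,-0.05,0,0,0],[0,0,-0.03,0,0,0],[0,0,0,0,0,0]]'
python3 - <<'E'
from h import *
wood(32)
E
python3 -m crank '[[0.03,0,0,0,-0.174,0],[0.03,0,0,0,-0.174,0],[0,0,0,0,-0.174,0],[0,0,0,0,-0.174,0],[0,0,0,0,-0.174,0]]'
python3 -m crank '[[0,0,0,0,0,0],[0,0,0,0,0,0]]'
cat >> h.py <<'E'
def toy(x,y,z,yaw,lean):
    o=bot.get_obs();p=np.array(o["tool_pos"]);M=R.from_euler("xyz",o["tcp_rot"])
    G=R.from_euler("xyz",[np.pi,0,yaw])*R.from_euler("y",lean)
    D=np.array([x,y,z])-p
    print("at",p.round(1),"shift now",(M.inv().apply(D)/1000).round(4),"turn",(M.inv()*G).as_rotvec().round(3),"q",np.round(o["joint_positions"],2))
E
python3 - <<'E'
from h import *
toy(550,140.5,71,1.745,-.87);toy(560.6,80.3,19.3,1.745,-.87)
E
```

```text
time: 59.9
tool_pos: [559.0, 89.1, 19.9]
tcp_rot: [3.138, -0.001, 1.744]
contact_force: [0.5, 0.4, 1.3]
grip_width: 69.2
finger_force: 30.0
time: 60.4
tool_pos: [558.3, 89.1, 19.3]
tcp_rot: [3.14, -0.001, 1.744]
contact_force: [-0.1, -0.1, 0.7]
grip_width: 91.7
finger_force: 0.0
time: 61.02
tool_pos: [559.6, 89.0, 161.9]
tcp_rot: [3.135, 0.0, 1.744]
contact_force: [-0.7, -0.9, 0.0]
grip_width: 92.1
finger_force: 0.0
wood px [315. 225.] [89. 92.] world [558.7  90.4  32. ] circ [558.9  89.1] 35.7
brown in box 0 
time: 61.7
tool_pos: [547.5, 148.0, 153.0]
tcp_rot: [3.141, 0.875, 1.746]
contact_force: [-0.5, -0.5, -0.5]
grip_width: 91.9
finger_force: 0.0
time: 61.95
tool_pos: [547.9, 147.2, 153.6]
tcp_rot: [3.141, 0.866, 1.743]
contact_force: [1.0, -0.4, 1.0]
grip_width: 91.7
finger_force: 0.0
at [547.9 147.2 153.6] shift now [0.0584 0.0009 0.0588] turn [-0.001 -0.004 -0.001] q [ 0.53  0.73  1.41 -0.8   1.45  0.65]
at [547.9 147.2 153.6] shift now [0.0582 0.001  0.1388] turn [-0.001 -0.004 -0.001] q [ 0.53  0.73  1.41 -0.8   1.45  0.65]
```

```bash
python3 -m crank '[[0.029,0.001,0.029,0,0,0],[0.029,0,0.029,0,0,0],[0,0,0,0,0,0],[0,0,0,0,0,0]]'
python3 -m crank '[[0,0,0.03,0,0,0],[0,0,0.025,0,0,0],[0,0,0.015,0,0,0],[0,0,0,0,0,0],[0,0,0,0,0,0]]'
python3 - <<'E'
from h import *
toy(560.6,80.6,19.3,1.745,-.87)
E
```

```text
time: 62.45
tool_pos: [551.3, 140.7, 74.5]
tcp_rot: [3.135, 0.868, 1.737]
contact_force: [0.6, 0.5, 0.7]
grip_width: 92.0
finger_force: 0.0
time: 63.08
tool_pos: [560.1, 89.1, 28.3]
tcp_rot: [3.136, 0.869, 1.74]
contact_force: [-0.4, 0.6, 0.9]
grip_width: 91.7
finger_force: 0.0
at [560.1  89.1  28.3] shift now [ 0.0015 -0.001   0.0122] turn [ 0.002 -0.001 -0.003] q [ 0.44  0.88  1.53 -0.9   1.22  0.82]
```

```bash
python3 -m crank '[[0.0015,-0.001,0.012,0,0,0],[0,0,0,0,0,0],[0,0,0,0,0,0]]'
python3 -m crank '[[0,0,0,0,0,0],[0,0,0,0,0,0],[0,0,0,0,0,0],[0,0,0,0,0,0]]' 0
python3 -m crank '[[-0.015,0,-0.013,0,0,0],[-0.0306,0,-0.0258,0,0,0],[-0.0306,0,-0.0258,0,0,0],[-0.0306,0,-0.0258,0,0,0],[0,0,0,0,0,0]]'
python3 -m crank '[[0,0,0,0,0.177,0],[0,0,0,0,0.177,0],[0,0,0,0,0.177,0],[0,0,0,0,0.177,0],[0,0,0,0,0.177,0]]'
python3 -m crank '[[0,0,0,0,0.177,0],[0,0,0,0,0.177,0],[0,0,0,0,0.177,0],[0,0,0,0,0.177,0],[0,0,0,0,0.177,0]]'
python3 -m crank '[[0,0,0,0,0.177,0],[0,0,0,0,0.177,0],[0,0,0,0,0,0],[0,0,0,0,0,0]]'
python3 - <<'E'
from h import *
toy(560,89,60,1.745,1.25);C=cam("wrist");cv2.imwrite("pics/w20.png",C[0])
E
```

```text
time: 63.45
tool_pos: [559.9, 80.2, 18.3]
tcp_rot: [3.14, 0.869, 1.742]
contact_force: [0.7, -0.7, 0.4]
grip_width: 92.0
finger_force: 0.0
time: 63.95
tool_pos: [560.1, 80.2, 18.5]
tcp_rot: [3.139, 0.869, 1.742]
contact_force: [0.1, 0.6, 1.3]
grip_width: 68.7
finger_force: 30.0
time: 64.58
tool_pos: [561.0, 80.7, 162.7]
tcp_rot: [3.128, 0.868, 1.733]
contact_force: [-0.6, -0.7, -1.2]
grip_width: 69.2
finger_force: 30.0
time: 65.2
tool_pos: [559.5, 80.4, 159.0]
tcp_rot: [3.139, -0.022, 1.745]
contact_force: [-1.0, -0.2, -2.2]
grip_width: 69.3
finger_force: 30.0
time: 65.82
tool_pos: [559.7, 79.6, 158.7]
tcp_rot: [3.137, -0.906, 1.746]
contact_force: [-0.9, 0.7, -1.6]
grip_width: 69.4
finger_force: 30.0
time: 66.32
tool_pos: [559.8, 80.4, 158.6]
tcp_rot: [3.135, -1.251, 1.751]
contact_force: [0.5, -0.7, -1.1]
grip_width: 69.1
finger_force: 30.0
at [559.8  80.4 158.6] shift now [-0.091   0.0015  0.039 ] turn [ 0.001 -0.001  0.002] q [-0.46  0.88  1.41  0.9   1.78 -0.91]
```

```bash
python3 -m crank '[[-0.0285,0,0.0095,0,0,0],[-0.0285,0,0.0095,0,0,0],[-0.0285,0,0.0095,0,0,0],[-0.0237,0,0.0079,0,0,0],[0,0,0,0,0,0]]'
python3 -m crank '[[0,0,0,0,0,0],[-0.0057,0,0.0019,0,0,0],[0,0,0,0,0,0]]'
python3 - <<'E'
from h import *
toy(560,80,29,1.745,1.25);print(bot.get_obs()["contact_force"])
E
```

```text
time: 67.0
tool_pos: [559.7, 81.6, 43.5]
tcp_rot: [3.137, -1.253, 1.75]
contact_force: [-0.0, 0.6, -0.0]
grip_width: 69.2
finger_force: 30.0
time: 67.38
tool_pos: [559.9, 80.9, 37.5]
tcp_rot: [3.135, -1.254, 1.75]
contact_force: [-0.0, 0.6, -0.9]
grip_width: 69.3
finger_force: 30.0
at [559.9  80.9  37.5] shift now [-0.0083 -0.      0.0018] turn [ 0.002 -0.004  0.002] q [-0.46  1.08  1.4   0.88  1.67 -1.05]
[-0.03587539  0.63559963 -0.94887665]
```

```bash
python3 -m crank '[[-0.0066,0,0.0022,0,0,0],[0,0,0,0,0,0],[0,0,0,0,0,0]]'
python3 -m crank '[[0,0,0,0,0,0],[0,0,0,0,0,0],[0,0,0,0,0,0],[0,0,0,0,0,0],[0,0,0,0,0,0]]' 100
python3 -m crank '[[-0.003,0,-0.0142,0,0,0],[-0.003,0,-0.0142,0,0,0],[-0.003,0,-0.0142,0,0,0],[-0.003,0,-0.0142,0,0,0],[-0.003,0,-0.0142,0,0,0]]'
python3 -m crank '[[-0.003,0,-0.0142,0,0,0],[-0.003,0,-0.0142,0,0,0],[-0.003,0,-0.03,0,0,0],[0,0,-0.03,0,0,0],[0,0,0,0,0,0]]'
python3 -m crank '[[0.04,0,-0.02,0,0,0],[0.04,0,-0.02,0,0,0],[0.04,0,-0.02,0,0,0],[0.04,0,0,0,0,0],[0,0,0,0,0,0]]'
python3 - <<'E'
from h import *
toy(560,80,150,1.745,0)
T=cam("top");k=cv2.inRange(cv2.cvtColor(T[0],40),(8,45,110),(30,200,255));k[:200]=0;k[335:]=0;k[:,:150]=0;k[:,420:]=0
for c in cv2.findContours(k,0,2)[0]:
    if cv2.contourArea(c)>80: e=cv2.fitEllipse(c);print(e,px2w(T,*e[0],10).round(),cv2.contourArea(c))
cv2.imwrite("pics/t20.png",T[0])
E
```

```text
time: 67.75
tool_pos: [560.1, 80.8, 30.5]
tcp_rot: [3.135, -1.255, 1.75]
contact_force: [1.2, -1.6, 3.2]
grip_width: 69.2
finger_force: 30.0
time: 68.38
tool_pos: [559.7, 81.0, 30.1]
tcp_rot: [3.137, -1.255, 1.748]
contact_force: [-0.5, -0.8, -0.1]
grip_width: 91.8
finger_force: 0.0
time: 69.0
tool_pos: [572.4, 8.7, 38.1]
tcp_rot: [3.137, -1.255, 1.748]
contact_force: [-0.8, -0.1, -0.7]
grip_width: 91.6
finger_force: 0.0
time: 69.62
tool_pos: [587.7, -78.1, 57.3]
tcp_rot: [3.131, -1.253, 1.752]
contact_force: [-0.7, 0.5, -0.4]
grip_width: 91.7
finger_force: 0.0
time: 70.25
tool_pos: [588.4, -81.9, 230.5]
tcp_rot: [3.124, -1.252, 1.762]
contact_force: [-0.3, 0.0, -0.4]
grip_width: 91.7
finger_force: 0.0
at [588.4 -81.9 230.5] shift now [-0.0248 -0.0002  0.1813] turn [ 0.004 -1.252  0.004] q [-0.64  0.94  1.03  0.87  2.11 -0.75]
((311.292724609375, 267.7962951660156), (27.4107723236084, 27.822677612304688), 30.803255081176758) [564.  49.  10.] 590.0
((412.459228515625, 222.97215270996094), (4.328073024749756, 47.711952209472656), 166.36557006835938) [ 672. -206.   10.] 123.5
```

The cover now lies flat near (564,49). I bring the tool upright over it and check that the knob is up.

```bash
python3 -m crank '[[0,0,0,0,-0.179,0],[0,0,0,0,-0.179,0],[0,0,0,0,-0.179,0],[0,0,0,0,-0.179,0],[0,0,0,0,-0.179,0]]' 55
python3 -m crank '[[0,0,0,0,-0.179,0],[0,0,0,0,-0.178,0],[0,0,0,0,0,0],[0,0,0,0,0,0]]'
python3 -m crank '[[0.044,0,0.02,0,0,0],[0.044,0,0.02,0,0,0],[0.044,0,0.02,0,0,0],[0,0,0,0,0,0],[0,0,0,0,0,0]]'
python3 - <<'E'
from h import *
wood(10);toy(567,49,14,1.745,0)
T=cam("top");h=cv2.cvtColor(T[0],40);C=cam("wrist")
print("pred knob px",w2px(C,[567,49,32]),"mat-plane",w2px(C,[567,49,10]));u,v=map(int,w2px(C,[567,49,32]));print(C[0][v,u],C[0][v+35,u],C[0][v-35,u])
E
```

```text
time: 70.92
tool_pos: [587.8, -83.2, 226.4]
tcp_rot: [-3.142, -0.355, 1.744]
contact_force: [0.7, 1.1, 0.0]
grip_width: 51.2
finger_force: 0.0
time: 71.42
tool_pos: [587.8, -82.9, 226.3]
tcp_rot: [-3.141, -0.006, 1.744]
contact_force: [0.5, -0.1, -0.1]
grip_width: 50.5
finger_force: 0.0
time: 72.05
tool_pos: [566.0, 45.8, 167.6]
tcp_rot: [3.141, -0.003, 1.742]
contact_force: [-0.4, -0.0, 0.5]
grip_width: 50.6
finger_force: 0.0
wood px [317. 214.] [83. 85.] world [565.7  49.5  10. ] circ [566.1  48.6] 35.9
brown in box 646 [317. 220.]
at [566.2  45.6 167.9] shift now [0.0027 0.0012 0.154 ] turn [ 0.001 -0.003 -0.003] q [-0.06  0.47  1.49  0.    1.18 -0.23]
pred knob px (np.float64(318.1630985275661), np.float64(221.42795787424166)) mat-plane (np.float64(318.0184733991568), np.float64(214.36959832445277))
[ 47  70 114] [108 113 119] [118 165 209]
```

The knob is up, with brown pixels at (317,220). I grip it and carry the cover back over the stack.

```bash
python3 -m crank '[[0.0035,0.0005,0.04,0,0,0],[0,0,0.04,0,0,0],[0,0,0.04,0,0,0],[0,0,0.025,0,0,0],[0,0,0.008,0,0,0]]'
python3 -m crank '[[0,0,0,0,0,0],[0,0,0,0,0,0],[0,0,0,0,0,0],[0,0,0,0,0,0],[0,0,0,0,0,0]]' 0
python3 -m crank '[[0,0,-0.02,0,0,0],[0,0,-0.05,0,0,0],[0,0,-0.05,0,0,0],[0,0,-0.04,0,0,0],[0,0,0,0,0,0]]'
python3 - <<'E'
from h import *
toy(466.2,319.9,160,1.745,0)
C=cam("wrist");k=cv2.inRange(cv2.cvtColor(C[0],40),(8,45,90),(32,200,255));k[310:]=0;print("disc cols",np.where(k[285:290].any(0))[0][[0,-1]],"top row",np.where(k[:,300:335].any(1))[0][0])
# top: stack check
T=cam("top");g=T[0];h=cv2.cvtColor(g,40)
m=cv2.inRange(h,(0,0,0),(180,255,90));m[:285]=0;m[335:]=0;m[:,:180]=0;m[:,225:]=0;M=cv2.moments(m,True);print("stack dark",M["m00"],M["m10"]/M["m00"],M["m01"]/M["m00"],"pred top",w2px(T,[463.3,320.6,90]),w2px(T,[463.3,320.6,25]))
E
```

```text
time: 72.82
tool_pos: [565.0, 50.4, 13.8]
tcp_rot: [-3.141, -0.003, 1.742]
contact_force: [0.3, 1.2, 0.7]
grip_width: 50.4
finger_force: 0.0
time: 73.45
tool_pos: [566.1, 51.3, 16.1]
tcp_rot: [3.138, -0.002, 1.744]
contact_force: [-1.5, -0.7, 6.1]
grip_width: 23.4
finger_force: 30.0
time: 74.08
tool_pos: [567.1, 50.9, 178.5]
tcp_rot: [3.133, -0.001, 1.744]
contact_force: [-1.0, 0.9, -0.7]
grip_width: 23.2
finger_force: 30.0
at [567.1  50.9 178.5] shift now [ 0.2824 -0.0532  0.0185] turn [ 0.008 -0.001 -0.001] q [-0.05  0.46  1.48  0.    1.19 -0.22]
disc cols [245 389] top row 232
stack dark 201.0 200.07462686567163 309.7562189054726 pred top (np.float64(195.11812083490966), np.float64(310.84672473632486)) (np.float64(200.61096916946997), np.float64(310.24788198667926))
```

```bash
python3 - <<'E'
from h import *
T=cam("top");b=cv2.resize(T[0][285:335,180:225],None,fx=4,fy=4,interpolation=2);a=cv2.imread("pics/f15.png")[100:300,400+120:400+300]
print("stack diff mean",cv2.absdiff(a,b).mean(),"vs ref std",a.std(), cv2.phaseCorrelate(np.float32(cv2.cvtColor(a,6)),np.float32(cv2.cvtColor(b,6))))
E
python3 -m crank '[[0.0471,-0.0089,0,0,0,0],[0.0471,-0.0089,0,0,0,0],[0.0471,-0.0089,0,0,0,0],[0.0471,-0.0089,0,0,0,0],[0.0471,-0.0089,0,0,0,0]]'
python3 -m crank '[[0.0471,-0.0089,0,0,0,0],[0,0,0,0,0,0],[0,0,0.02,0,0,0],[0,0,0,0,0,0],[0,0,0,0,0,0]]'
python3 - <<'E'
from h import *
toy(466.2,319.9,116.5,1.745,0)
E
```

```text
stack diff mean 1.1847962962962963 vs ref std 73.77576525124383 ((-0.06999785332310182, 0.0664149266433327), 1.0592032992045084)
time: 74.85
tool_pos: [479.5, 276.2, 173.7]
tcp_rot: [-3.14, -0.002, 1.744]
contact_force: [0.2, -0.6, -2.0]
grip_width: 23.1
finger_force: 30.0
time: 75.47
tool_pos: [464.4, 319.4, 155.5]
tcp_rot: [3.141, -0.002, 1.743]
contact_force: [-0.0, 0.4, -1.6]
grip_width: 23.1
finger_force: 30.0
at [464.4 319.4 155.5] shift now [0.0001 0.0019 0.039 ] turn [ 0.001 -0.002 -0.002] q [0.47 0.48 1.52 0.   1.14 0.29]
```

The stack is unchanged (image difference about 1). I lower the cover, release it and rise slowly.

```bash
python3 -m crank '[[0,0.002,0.02,0,-0.002,0],[0,0,0.012,0,0,0],[0,0,0.004,0,0,0],[0,0,0,0,0,0],[0,0,0,0,0,0]]'
python3 -m crank '[[0,0,0.002,0,0,0],[0,0,0,0,0,0]]'
python3 -m crank '[[0,0,0,0,0,0],[0,0,0,0,0,0],[0,0,0,0,0,0],[0,0,0,0,0,0],[0,0,0,0,0,0]]' 50
python3 -m crank '[[0,0,-0.01,0,0,0],[0,0,-0.015,0,0,0],[0,0,-0.02,0,0,0],[0,0,-0.03,0,0,0],[0,0,-0.03,0,0,0]]'
python3 - <<'E'
from h import *
C=cam("side");k=cv2.inRange(cv2.cvtColor(C[0],40),(8,45,110),(30,200,255));k[:280]=0;k[430:]=0;k[:,:250]=0;k[:,400:]=0
cn=max(cv2.findContours(k,0,2)[0],key=cv2.contourArea);print(cv2.fitEllipse(cn),"pred",w2px(C,[465.8,319.9,105]))
E
python3 -m crank '[[-0.03,0,-0.02,0,0,0],[-0.04,0,0,0,0,0],[-0.04,0,0,0,0,0],[-0.04,0,0,0,0,0],[-0.04,0,0,0,0,0]]'
python3 -m crank '[[-0.04,0,0,0,0,0],[0,0,0,0,0,0],[0,0,0,0,0,0]]'
sed -e 's/x0=0//' fit.py | sed 's/(160,235,260,345)/(170,280,230,340)/;s/(170,300,300,430)/(260,250,400,430)/' > fit2.py
python3 - <<'E'
import fit2; fit2.fit(105)
E
```

```text
time: 76.1
tool_pos: [466.5, 320.6, 120.4]
tcp_rot: [3.139, -0.001, 1.744]
contact_force: [-0.8, 0.5, -0.8]
grip_width: 23.1
finger_force: 30.0
time: 76.35
tool_pos: [466.1, 320.5, 117.8]
tcp_rot: [3.14, -0.001, 1.744]
contact_force: [-1.5, -0.3, -0.6]
grip_width: 23.1
finger_force: 30.0
time: 76.97
tool_pos: [466.1, 320.5, 117.8]
tcp_rot: [3.14, -0.001, 1.744]
contact_force: [-0.2, -0.4, -1.0]
grip_width: 46.0
finger_force: 0.0
time: 77.6
tool_pos: [466.1, 320.5, 224.9]
tcp_rot: [3.139, -0.001, 1.744]
contact_force: [-0.1, 0.6, 0.4]
grip_width: 45.9
finger_force: 0.0
((318.9004821777344, 341.9595642089844), (40.000953674316406, 48.09377670288086), 93.11334228515625) pred (np.float64(319.8855593197309), np.float64(342.5035871226476))
time: 78.28
tool_pos: [498.9, 132.0, 243.7]
tcp_rot: [3.138, -0.001, 1.744]
contact_force: [0.4, 0.6, 0.3]
grip_width: 46.1
finger_force: 0.0
time: 78.65
tool_pos: [505.6, 94.2, 243.2]
tcp_rot: [3.139, -0.001, 1.743]
contact_force: [-1.7, -0.5, 1.1]
grip_width: 45.8
finger_force: 0.0
top area 746.0 c 195.0 310.4 ((195.1168212890625, 310.36749267578125), (29.053020477294922, 30.380605697631836), 44.72001647949219)
brown px 7 [312.42857143 199.71428571]
side area 1682.0 c 319.3 341.6 ((319.2510986328125, 341.5896911621094), (41.060482025146484, 49.392112731933594), 91.77576446533203)
brown px 224 [341.44642857 319.69196429]
0.124 [4.6588e+02 3.1864e+02 1.0695e+02 5.0000e-02 5.2500e+00]
0.129 [4.6608e+02 3.1815e+02 1.0564e+02 5.0000e-02 3.7500e+00]
0.13 [ 4.6613e+02  3.1811e+02  1.0614e+02 -8.0000e-02  2.6500e+00]
0.134 [4.6621e+02 3.1816e+02 1.0564e+02 4.0000e-02 3.6300e+00]
```

The cover is level on top, at (466,318.5,106) and centred. I hand the job in.

```bash
python3 -c "
from plant import bot
print(bot.close_job())"
```

```text
the job is handed in; nothing more can be done
None
```

The job is handed in: by my last camera fit the three sound idlers stand stacked on the plate, marks turned about 60°, under a level, centred cover, and the two binding ones went into the bin; the cover came off the stack once and was put back, and no verdict was returned.

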